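# Draw the palette board out from under the drying stack

## Robot

A 7-joint arm with a two-finger parallel gripper is mounted at the origin on the work surface. World frame = base frame: x ahead of the robot, y to its left, z up, the work surface at z = 0. Lengths are in m, angles in rad, forces in N, time in s.
With the tool pointing down it reaches from about 0.4 to 0.875 m from the base axis. Payload 6.5 kg.
Tool frame: the origin (TCP) lies midway between the tips of the shut fingers; the grasp point (between the pads) lies behind it (env.grip_point_offset is the z of the grasp point in the tool frame, in m); z points along the fingers, y is the line along which they close (so a half turn about z gives the same grasp; the last joint's range is limited). The gripper opens to 88 mm and grips with 3 to 60 N. Pads are 18 mm wide; open, the fingers measure 123 mm over their backs; the gripper's body (75 mm by 187 mm) begins 45 mm behind the grasp point.
Start: joints at [1.036, 0.536, -0.004, 1.538, 0.003, 1.067, -0.071], TCP at [0.294, -0.58, 0.239] pointing down, gripper open.
Joint ranges: [-2.7, 2.7], [-0.37, 2.16], [-1.27, 1.26], [0.24, 2.4], [-1.31, 4.45], [0.19, 1.91], [-2.76, 2.76]. Speed limits (rad/s): [2.39, 2.39, 3.14, 3.14, 3.14, 3.14, 3.14].

## Interface

Orientations are given as a unit quaternion [w, x, y, z].
In Python, from plant import env, cams gives the robot as it stands.
- The arm moves only by the shell command python3 -m pendant 'ROWS' [FORCE]. ROWS is JSON, a list of rows, each an object with "dr": the turn, a rotation vector about the tool's x, y, z in degrees, a list of three; "translation": the shift along the tool's x, y, z in m, a list of three; "claw": the opening, from 0 (shut) to 1 (fully open). In form: [{"dr": [rx, ry, rz], "translation": [tx, ty, tz], "claw": claw}, ...]. A call has 1 to 5 rows; each row is the pose to reach, as a shift and turn from the pose commanded when the call began, along the tool's axes at that moment; what a row does not reach only later rows make up. A row lasts 1/8 s, in which the tool goes at most 62.5 mm and 10.7 degrees, less where a joint would pass 70% of its speed; a pose out of reach is approached as far as the arm can. A call with a gripper value outside its range is refused whole. The fingers move at their own pace and stop on an object; FORCE is the grip in N (left out, the last holds). Time passes only in rows, so rows that repeat a pose let the fingers close. It gives the time, the measured TCP pose, the force, the opening and the grip force at its end, in the units of the state.
- env.observe(): the state, without advancing time (a new reading comes with each control period).
- cams.camera(name): name is "side" or "top"; returns a dict with "color" (480x640x3 uint8, red, green, blue), "fx", "fy", "cx", "cy" (pixels), "rvec" (rotation vector, rad) and "tvec" (3), from world to camera coordinates, as OpenCV has them. Camera axes: x right, y down, z forward; pixel columns grow to the right and rows downward; lengths in m; the calibration is good to about 2 mm. A picture is of the moment at which its call begins. There is no depth.
- env.sign_off(): hands the job in; it is judged then, once.
Trained networks look in a picture, given as the dict that the camera call returned (one of the last four; its "shot" number tells which), for a name from the list of things; names that differ only in an ending like _2 or _b are one class to them, and where a whole thing is asked for, a point or a joint stands for the part that bears it (a point fixed in the world has none). Each returns a list of dicts, best first, with "conf" (0 to 1); they miss things now and then, are a little off and sometimes report something else, mostly with a low value. They report only what shows in the picture. A call takes as long as a camera call. They do not tell look-alikes from the thing itself.
- cams.boxes_of(picture, thing): "bbox" ([left, top, width, height] in pixels, round what is visible of it).
The state is a dict: "t": time; "qpos": joint angles; "qd": joint speeds; "effort": joint torques, N m; "eef_pos": TCP position; "orientation": TCP orientation; "wrist_force": force on the tool from outside, world axes, zero at the start; "wrist_torque": the same for the moment, N m; "width": finger opening in m; "gripper_force": force on a finger pad.
Only numpy, scipy, OpenCV 4.12 (cv2) and the standard library are available. Lean on these libraries where they do the work, as an engineer would, in place of code of your own. Each camera call takes 0.05 s, during which the arm holds its last target. There are 200 camera calls.

## Task

Draw the blue palette board by its grip block out from under the stack in the wooden rack, towards its grip end. The gate it comes through may stand off centre: let the board's sloped shoulders find the opening and ease it sideways by feel, never pressing it on the rack with more than about 8 N, and leave the three panels and the red jar on them standing in the rack, untouched by the gripper. Then set the board flat on the bench in the yellow corner stop, grip block pointing away from the far fence, and push it home with a light touch (well under 20 N) until its far end and its left side are flush with the two fences. Let go of it and leave the other studio things alone.

Things in the scene. Friction and masses are not known exactly. Their poses are not given: they have to be found in the camera images.
- rack: plywood rack fixed to the bench; origin on the bench under the stack, x along the slot, front at -x. Rails 5 mm high at y 67 to 85 mm either side catch the stack; a bridge (x -66 to -54, underside 13, top 34 mm up) holds it back. Before the bridge an aluminium gate (x -80 to -67, opening 102.4 mm wide, 22 mm high), clamped up to 12 mm off centre to either side: rigid; its setting is not reported.
- board: blue palette board 180 (x) x 100 (y) x 10 mm, 0.18 kg, origin at mid-length in its underside. Grip end (x -90 to -24) 66 mm wide, in the gate at the start; sloping shoulders (-24 to 26) widen to 100 mm, with 1.2 mm play either side in the gate; they reach it in the first 60 mm of drawing. Out when its origin is 171 mm before (-x) the rack's, after 131 to 137 mm. Drawing takes 3 to 14 N.
- board_grip (a point): pale wooden grip block on the board, 36 mm (board x) x 22 mm (board y) x 28 mm high, its top 38 mm above the board's underside; this point lies on the block's middle axis, 8 mm below its top, at (-70, 0, 30) mm in the board's frame; axes as the board's
- board_corner (a point): the board's nominal far left lower corner, at (+90, +50, 0) mm in the board's frame; axes as the board's
- stop: yellow L-shaped corner stop fixed to the bench, rigid fences 20 mm high and thick; origin on the bench at the inner corner. Far fence's face: plane x = 0 (y -100 to 0 mm); left fence's face: plane y = 0 (x -150 to 0 mm). The board belongs at -x, -y of the corner, its far left corner in the stop's corner, its axes parallel to the stop's.
- panel1: lowest of three loose wooden panels stacked on the board behind the bridge, 100 (x) x 162 (y) x 18 mm, 0.08 to 0.18 kg, origin in the middle of its underside; 10 mm above the bench at the start, 5 mm lower, on the rails, when the board is gone
- panel2: middle of three loose wooden panels stacked on the board behind the bridge, 100 (x) x 162 (y) x 18 mm, 0.08 to 0.18 kg, origin in the middle of its underside; 28 mm above the bench at the start, 5 mm lower, on the rails, when the board is gone
- panel3: top of three loose wooden panels stacked on the board behind the bridge, 100 (x) x 162 (y) x 18 mm, 0.08 to 0.18 kg, origin in the middle of its underside; 46 mm above the bench at the start, 5 mm lower, on the rails, when the board is gone
- jar: closed red jar with white cap standing on the top panel, 48 mm diameter, 55 mm high, about 0.1 kg, origin in the middle of its underside
- tall_jar: bystander: green jar with black cap, 60 mm diameter, 100 mm high, origin in the middle of its underside
- cup: bystander: white cup, 66 mm diameter, 75 mm high, origin in the middle of its underside
- brush: bystander: blue-handled brush lying on the bench, about 200 mm long
Things that resemble listed ones, but are neither listed nor needed, are in the scene too. Several things have the shape of the board; the one meant has the colours described above.

How it is judged:
On the way:
1. the board is wholly out of the rack and the three panels and the jar lie flat on the rails in their place behind the bridge (x of board in the frame of rack below -0.171 m and angle between each of panel1, panel2, panel3's own z axis and vertical below 0.05 rad and horizontal distance between each of panel1, panel2, panel3 and rack below 0.022 m and height (world z) of panel1 below 0.008 m and height (world z) of panel2 above 0.02 m and height (world z) of panel3 above 0.038 m and height (world z) of jar above 0.055 m and angle between jar's own z axis and vertical below 0.1 rad), for 0.1 s.
At the end, for the whole second after the job is handed in: the board lies flat and at rest in the corner stop, far left corner within 3 mm of the stop's corner along both fences and turned no more than 0.03 rad from them; the three panels lie level on one another on the rack's rails, each within 22 mm of the rack's origin, with the jar upright on top (x of board_corner in the frame of stop between -0.003 and 0.003 m and y of board_corner in the frame of stop between -0.003 and 0.003 m and angle between the x axis of board and the x axis of stop, either way round below 0.03 rad and angle between board's own z axis and vertical below 0.02 rad and height (world z) of board below 0.003 m and linear speed of board below 0.01 m/s and angle between each of panel1, panel2, panel3's own z axis and vertical below 0.05 rad and horizontal distance between each of panel1, panel2, panel3 and rack below 0.022 m and height (world z) of panel1 below 0.008 m and height (world z) of panel2 above 0.02 m and height (world z) of panel3 above 0.038 m and height (world z) of jar above 0.055 m and angle between jar's own z axis and vertical below 0.1 rad); the robot touches nothing.
It fails at once if the board binds on the rack (gate, bridge or rails) with more than 8 N (contact force between board and rack above 8 N).
It fails at once if the board is pushed against the corner stop with more than 20 N (contact force between board and stop above 20 N).
It fails at once if the stack topples: a panel or the jar tips more than 0.3 rad (angle between any of panel1, panel2, panel3, jar's own z axis and vertical above 0.3 rad).
It fails at once if the gripper handles the stack: fingers press a panel or the jar with more than 2 N (contact force between the fingers and panel1 above 2 N or contact force between the fingers and panel2 above 2 N or contact force between the fingers and panel3 above 2 N or contact force between the fingers and jar above 2 N).
It fails at once if a bystander (green jar, cup, brush) is moved more than 20 mm (distance of any of tall_jar, cup, brush from where it was at the start of the episode above 0.02 m).
It also fails if it takes over 72 s, if anything falls off the work surface, if the arm or the gripper's body presses on something with over 40 N, if the wrist force passes 120 N, or if a joint passes its speed limit or range.

## Working session

There is one attempt and no reset: what is moved stays moved. The work goes in short steps, Python scripts to look and compute and a shell command to move; the robot and the scene stay as the last step left them, time stands still between calls to the robot, and variables do not carry over. Pictures are saved under pics/ and viewed, at most 10 in all, crops included, and the job is handed in when it is done.

```bash
mkdir -p pics; ls
cat > h.py <<'E'
import numpy as np, cv2
from plant import env, cams
def P(c):
    R=cv2.Rodrigues(np.array(c["rvec"],float))[0]; t=np.array(c["tvec"],float).reshape(3)
    K=np.array([[c["fx"],0,c["cx"]],[0,c["fy"],c["cy"]],[0,0,1.]]); return K,R,t
def proj(c,X):
    K,R,t=P(c); x=(K@(R@np.atleast_2d(X).T+t[:,None])); return (x[:2]/x[2]).T
def atz(c,u,v,z):
    K,R,t=P(c); d=R.T@np.linalg.inv(K)@np.array([u,v,1.]); o=-R.T@t
    return o+d*(z-o[2])/d[2]
def tri(c1,p1,c2,p2):
    A=[]
    for c,p in((c1,p1),(c2,p2)):
        K,R,t=P(c);M=K@np.c_[R,t];A.append(M)
    X=cv2.triangulatePoints(A[0],A[1],np.array(p1,float).reshape(2,1),np.array(p2,float).reshape(2,1))
    return (X[:3]/X[3]).ravel()
E
python3 - <<'E'
from h import *
a=cams.camera("top");b=cams.camera("side")
for n,c in(("top",a),("side",b)):
    cv2.imwrite(f"pics/{n}0.png",c["color"][:,:,::-1])
    print(n,c["fx"],c["cx"],c["cy"],-P(c)[1].T@P(c)[2])
    for o in("rack","board","board_grip","stop","panel3","jar","tall_jar","cup","brush"):
        print(o,[(np.round(d["bbox"]).tolist(),round(d["conf"],2)) for d in cams.boxes_of(c,o)][:4])
s=env.observe();print(s,env.grip_point_offset)
E
```

```text
pics
top 455.3840989614965 318.3861341719231 235.1132121785632 [ 0.45747536 -0.02410733  1.17386325]
rack [([339.0, 172.0, 70.0, 53.0], 0.6)]
board [([389.0, 318.0, 78.0, 59.0], 0.97), ([365.0, 208.0, 24.0, 37.0], 0.84), ([497.0, 280.0, 45.0, 75.0], 0.7), ([251.0, 121.0, 69.0, 44.0], 0.66)]
board_grip [([496.0, 282.0, 46.0, 75.0], 0.89), ([252.0, 120.0, 69.0, 44.0], 0.67), ([361.0, 222.0, 28.0, 21.0], 0.64), ([386.0, 319.0, 83.0, 60.0], 0.56)]
stop [([204.0, 199.0, 49.0, 72.0], 0.76)]
panel3 [([352.0, 212.0, 2.0, 4.0], 0.62), ([342.0, 167.0, 68.0, 46.0], 0.58), ([343.0, 204.0, 66.0, 10.0], 0.54)]
jar [([366.0, 172.0, 21.0, 28.0], 0.77)]
tall_jar [([460.0, 204.0, 33.0, 24.0], 0.85)]
cup [([456.0, 257.0, 32.0, 22.0], 0.93), ([363.0, 222.0, 27.0, 22.0], 0.23)]
brush [([115.0, 175.0, 21.0, 78.0], 0.94)]
side 596.0365134046749 326.3137074809091 243.67073188931082 [ 0.46589127 -1.56969554  0.94541865]
rack [([343.0, 268.0, 52.0, 39.0], 0.76)]
board [([196.0, 297.0, 62.0, 53.0], 0.91), ([380.0, 230.0, 44.0, 36.0], 0.86), ([216.0, 367.0, 79.0, 34.0], 0.79)]
board_grip [([381.0, 228.0, 44.0, 
[... 505 characters left out ...]
ray([ 1.03580818,  0.53640757, -0.00442641,  1.53785903,  0.00260961,
        1.06726804, -0.07117635]), 'qd': array([-0.00027865, -0.00015424, -0.00056222, -0.00013735, -0.00090976,
        0.001032  ,  0.00101938]), 'effort': array([-1.54150334e-04, -5.70909476e+01,  9.89692099e-01, -2.51921976e+01,
       -5.62847732e-02,  1.07502693e-02,  2.94169595e-07]), 'eef_pos': array([ 0.2936987 , -0.57988966,  0.23872674]), 'orientation': array([ 3.39487541e-05,  9.72645095e-01,  2.32296185e-01, -1.70306549e-06]), 'wrist_force': array([ 0.17509385,  0.29750232, -0.08503376]), 'wrist_torque': array([-0.00881842, -0.01243123,  0.01139843]), 'gripper_force': 0.0, 'width': 0.08819222738193833} -0.0187
```

Run:
```python
import cv2
a=cv2.imread("pics/top0.png");b=cv2.imread("pics/side0.png")
cv2.imwrite("pics/t1.png",cv2.resize(a[110:400,180:570],(800,595),interpolation=cv2.INTER_CUBIC))
cv2.imwrite("pics/s1.png",cv2.resize(b[180:410,180:440],(678,600),interpolation=cv2.INTER_CUBIC))
```

```text
(no output)
```

View pics/t1.png

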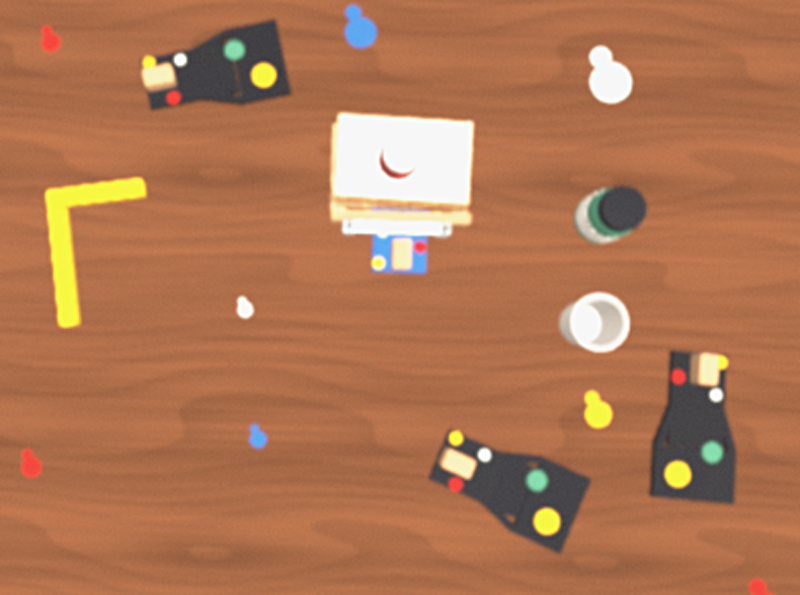

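View pics/s1.png

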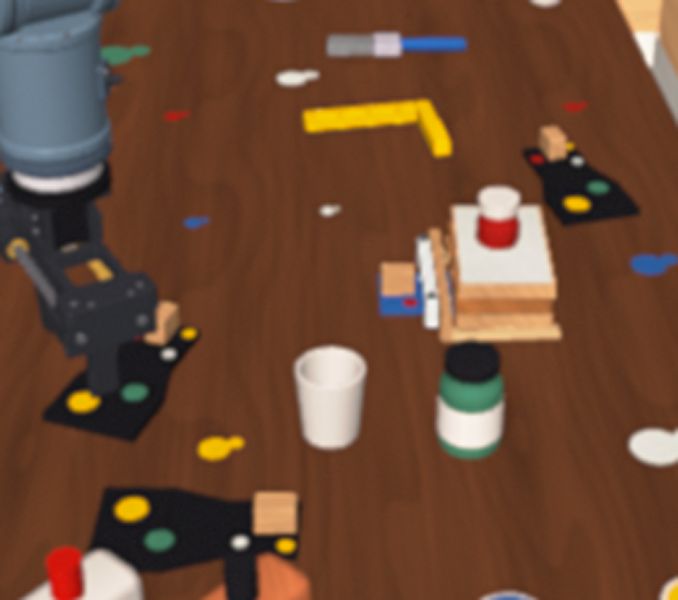

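```bash
cat > fit.py <<'E'
from h import *
from scipy.optimize import minimize
def box(x0,x1,y0,y1,z0,z1): return np.array([[x,y,z] for x in(x0,x1) for y in(y0,y1) for z in(z0,z1)])
def render(c,boxes,p,roi):
    S=8;x0,y0,w,h=roi;m=np.zeros((h*S,w*S),np.uint8);cs,sn=np.cos(p[2]),np.sin(p[2])
    for b in boxes:
        X=b.copy();X[:,0]=p[0]+cs*b[:,0]-sn*b[:,1];X[:,1]=p[1]+sn*b[:,0]+cs*b[:,1]
        q=(proj(c,X)-[x0,y0]+.5)*S-.5
        cv2.fillConvexPoly(m,cv2.convexHull(np.round(q*16).astype(np.int32)),255,shift=4)
    return cv2.GaussianBlur(cv2.resize(m,(w,h),interpolation=cv2.INTER_AREA)/255.,(0,0),1)
def fit(views,boxes,p0,free=3):
    T=[cv2.GaussianBlur(m.astype(float),(0,0),1) for c,m,roi in views]
    sc=np.array([.01,.01,.1])
    def f(d):
        p=np.array(p0,float);p[:free]+=d*sc[:free]
        return sum(((render(c,boxes,p,roi)-t)**2).sum() for (c,m,roi),t in zip(views,T))
    best=min((minimize(f,s,method="Nelder-Mead",options=dict(xatol=.005,fatol=.01,initial_simplex=np.vstack([s,s+np.eye(free)]))) for s in(np.zeros(free),-.5*np.ones(free))),key=lambda r:r.fun)
    p=np.array(p0,float);p[:free]+=best.x*sc[:free];return p,best.fun
def mask(c,roi,lo,hi):
    x,y,w,h=roi;g=cv2.cvtColor(c["color"][y:y+h,x:x+w],cv2.COLOR_RGB2HSV)
    return cv2.inRange(g,lo,hi)>0
STOP=[box(0,.02,-.1,.02,0,.02),box(-.15,0,0,.02,0,.02)]
E
python3 - <<'E'
from fit import *
a=cams.camera("top");b=cams.camera("side")
ra,rb=(195,190,65,90),(290,213,70,30)
ma,mb=mask(a,ra,(22,140,90),(35,255,255)),mask(b,rb,(20,140,90),(35,255,255))
p0=list(atz(a,214,210,.02)[:2])+[.08]
print("stop0",p0,ma.sum(),mb.sum())
for v in([(a,ma,ra)],[(b,mb,rb)],[(a,ma,ra),(b,mb,rb)]): print(fit(v,STOP,p0))
# block
print("block tri", tri(a,(375.5,233),b,(333,285)))
print("px hsv",[cv2.cvtColor(a["color"][y:y+1,x:x+1],cv2.COLOR_RGB2HSV).ravel() for x,y in((375,233),(365,235),(383,238),(375,190),(370,213),(375,221))])
ra=(355,215,40,35)
mb_=mask(a,ra,(95,120,60),(125,255,255))
u=[np.array([c+355,np.where(mb_[:,c])[0].max()+215]) for c in range(8,36) if mb_[:,c].any() ]
print([tuple(map(int,x)) for x in u])
cv2.imwrite("pics/crop.png",np.hstack([cv2.resize(c["color"][y:y+56,x:x+72,::-1],None,fx=5.5,fy=5.5,interpolation=cv2.INTER_CUBIC) for c,x,y in((a,338,195),(b,315,260))]))
E
```

```text
stop0 [np.float64(0.6261866271912415), np.float64(0.26195587282236427), 0.08] 1048 545
(array([0.62847243, 0.2717889 , 0.14839973]), np.float64(5.694486246713714))
(array([0.62538249, 0.2724095 , 0.16095907]), np.float64(4.739018905512451))
(array([0.62806335, 0.27168916, 0.14840263]), np.float64(15.043657265440002))
block tri [ 0.5733767  -0.15122998  0.03025879]
px hsv [array([ 27,  62, 247], dtype=uint8), array([ 15,  28, 255], dtype=uint8), array([103, 158, 242], dtype=uint8), array([  0,   0, 247], dtype=uint8), array([ 15,  46, 247], dtype=uint8), array([  0,   1, 248], dtype=uint8)]
[(363, 233), (364, 233), (365, 233), (366, 233), (367, 241), (368, 241), (369, 241), (370, 226), (371, 225), (381, 242), (382, 242), (383, 242), (384, 242), (385, 242), (386, 241)]
```

View pics/crop.png

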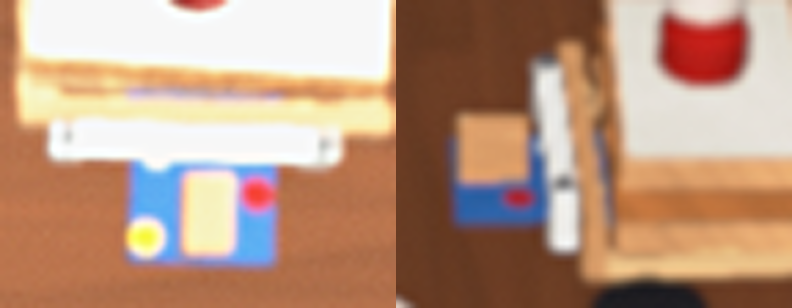

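Run:
```python
from fit import *
a=cams.camera("top");b=cams.camera("side")
pt=lambda x,y,z:atz(a,338+(x+.5)/5.5-.5,195+(y+.5)/5.5-.5,z)
for l,r,z in(((128,258),(275,265),.01),((50,120),(342,133),.022),((50,160),(342,164),.022),((25,52),(392,80),.064),((128,160),(275,163),.01)):
    A,B=pt(*l,z),pt(*r,z);d=A-B;print(np.round(A,4),np.round(B,4),"yaw",np.arctan2(-d[0],d[1]),"len",np.linalg.norm(d))
print("block centre top",pt(209.5,213.5,.038), "corner heights tri",tri(a,(338+183/5.5,195+255/5.5),b,(315+457/5.5,260+114/5.5)))
ra,rb=(368,224,17,20),(320,279,20,16)
ma=mask(a,ra,(5,25,200),(30,125,255));mb=mask(b,rb,(5,60,120),(22,200,255))
print(ma.astype(int).sum(1),mb.astype(int).sum(1))
B=[box(-.018,.018,-.011,.011,.01,.038)];B2=B
p0=list(pt(209.5,213.5,.038)[:2])+[-.045]
for v in([(a,ma,ra)],[(b,mb,rb)],[(a,ma,ra),(b,mb,rb)]): print(fit(v,B,p0,2))
s=env.observe();p=s["eef_pos"];print(cv2.Rodrigues(np.eye(3))[0].ravel(),p)
```

```text
[ 0.5537 -0.1163  0.01  ] [ 0.5519 -0.1846  0.01  ] yaw -0.02703280512142017 len 0.06836148895803018
[ 0.6162 -0.0784  0.022 ] [ 0.6128 -0.2135  0.022 ] yaw -0.02483194118392087 len 0.13508187438332947
[ 0.5975 -0.0787  0.022 ] [ 0.5984 -0.2135  0.022 ] yaw 0.006474488359712065 len 0.13481680712048139
[ 0.6408 -0.0648  0.064 ] [ 0.6314 -0.2287  0.064 ] yaw -0.05731952219917308 len 0.16421303328395984
[ 0.5997 -0.1157  0.01  ] [ 0.5997 -0.1843  0.01  ] yaw -0.00029454053381491977 len 0.0685777546229213
block centre top [ 0.5725072  -0.15085163  0.038     ] corner heights tri [ 0.68517804 -0.16052249  0.04272523]
[ 0  0  0  8  9 10 10  9  9  9  9  9  9  9  9  9  8  0  0  0] [ 1 14 15 15 15 14 13 13 13 13 13 13 13 11  0  0]
(array([ 0.5734221 , -0.15085829, -0.045     ]), np.float64(4.9090557291634))
(array([ 0.5707641, -0.1454768, -0.045    ]), np.float64(2.410741414097139))
(array([ 0.57189308, -0.14985863, -0.045     ]), np.float64(18.52726076162206))
[0. 0. 0.] [ 0.29368564 -0.57987244  0.23871268]
```

```bash
python3 -m pendant '[{"dr":[0,0,10],"translation":[0.05,-0.03,0],"claw":1},{"dr":[0,0,20],"translation":[0.1,-0.06,0],"claw":1},{"dr":[0,0,29],"translation":[0.15,-0.09,0],"claw":1},{"dr":[0,0,29],"translation":[0.2,-0.12,0.02],"claw":1},{"dr":[0,0,29],"translation":[0.22,-0.128,0.03],"claw":1}]' 15
cat >> h.py <<'E'
def sub(p):
    s=env.observe();w,x,y,z=s["orientation"]
    from scipy.spatial.transform import Rotation as Ro
    R=Ro.from_quat([x,y,z,w]).as_matrix();return s,R
def go(target,yaw):
    s,R=sub(0);d=R.T@(np.array(target)-s["eef_pos"]);y0=np.arctan2(R[1,0],R[0,0])
    print("t",round(s["t"],2),"pos",np.round(s["eef_pos"],4),"yaw",round(y0,4),"tilt",np.round(R[:,2],3),"F",np.round(s["wrist_force"],2),"M",np.round(s["wrist_torque"],2),"shift",np.round(d,4),"rz",round(-np.degrees(yaw-y0),2))
E
python3 - <<'E'
from fit import *
# subpixel edges from the saved image
class F: pass
c=cams.camera("top")
img=cv2.GaussianBlur(cv2.imread("pics/top0.png").astype(np.float32),(0,0),.7)
def edge(cols,r0,r1,ch,sign,z,name,vert=False):
    I=img.transpose(1,0,2) if vert else img
    pts=[]
    for q in cols:
        g=sign*np.diff(I[r0:r1,q,ch]);g=np.clip(g,0,None)
        k=g.argmax();lo,hi=max(k-1,0),min(k+2,len(g));r=r0+.5+(g[lo:hi]*np.arange(lo,hi)).sum()/g[lo:hi].sum()
        pts.append(atz(c,*( (r,q) if vert else (q,r)),z)[:2])
    pts=np.array(pts)
    if vert: k=np.polyfit(pts[:,0],pts[:,1],1);e=np.polyval(k,pts[:,0])-pts[:,1];yaw=np.arctan(k[0])
    else: k=np.polyfit(pts[:,1],pts[:,0],1);e=np.polyval(k,pts[:,1])-pts[:,0];yaw=-np.arctan(k[0])
    print(name,"yaw %.4f mean %s rms %.4f"%(yaw,np.round(pts.mean(0),4),e.std()))
edge([363,364,368,369,371,373,375,377,379,381,383,384,386],238,248,0,-1,.01,"board front(blue drop)")
edge(range(346,406),160,172,0,1,.064,"panel back")
edge(range(170,205),339,352,0,1,.064,"panel left",True)
edge(range(172,206),400,416,0,-1,.064,"panel right",True)
edge(range(350,398),220,229,0,-1,.022,"gate front")
edge(range(227,239),357,367,0,1,.01,"board left",True)
edge(range(232,242),384,392,0,-1,.01,"board right",True)
edge(range(219,223),340,352,0,1,.022,"gate left",True)
edge(range(220,224),395,406,0,-1,.022,"gate right",True)
edge(range(214,217),335,350,0,1,.034,"bridge left",True)
edge(range(215,218),402,416,0,-1,.034,"bridge right",True)
go((.573,-.150,.1),-.04)
E
```

```text
t: 1.82
eef_pos: [0.4343, -0.362, 0.2081]
orientation: [-0.001, 1.0, -0.016, 0.0]
wrist_force: [-0.7, -0.1, -1.5]
width: 0.0882
gripper_force: 0.0
board front(blue drop) yaw -0.0023 mean [ 0.5509 -0.1521] rms 0.0007
panel back yaw -0.0477 mean [ 0.7364 -0.1458] rms 0.0004
panel left yaw 0.0054 mean [ 0.6835 -0.063 ] rms 0.0014
panel right yaw -0.0490 mean [ 0.6829 -0.2294] rms 0.0003
gate front yaw -0.0316 mean [ 0.595  -0.1469] rms 0.0031
board left yaw 0.3106 mean [ 0.5769 -0.1174] rms 0.0034
board right yaw -0.0572 mean [ 0.568 -0.185] rms 0.0004
gate left yaw 0.0131 mean [ 0.6056 -0.0777] rms 0.0001
gate right yaw -0.0384 mean [ 0.6058 -0.2132] rms 0.0001
bridge left yaw 0.0278 mean [ 0.6178 -0.0627] rms 0.0000
bridge right yaw -0.0168 mean [ 0.6187 -0.2355] rms 0.0000
t 1.88 pos [ 0.4353 -0.3605  0.207 ] yaw -0.0301 tilt [-0.     0.004 -1.   ] F [ 1.26  2.98 -1.33] M [ 0.16 -0.08  0.03] shift [ 0.1313 -0.2141  0.1078] rz 0.57
```

Run:
```python
from fit import *
a=cams.camera("top");b=cams.camera("side")
for n,c in(("top",a),("side",b)): c["color"]=cv2.imread(f"pics/{n}0.png")[:,:,::-1]
def soft(c,roi,th):
    x,y,w,h=roi;I=c["color"][y:y+h,x:x+w].astype(int);return (I[...,2]>th[0])|(I[...,0]>th[1])
ra,rb=(352,230,46,22),(316,272,21,38)
ma,mb=soft(a,ra,(150,225)),soft(b,rb,(90,130))
for m in(ma,mb): print("\n".join("".join(".#"[v] for v in r) for r in m.astype(int)))
B=[box(-.09,-.024,-.033,.033,0,.01),box(-.088,-.052,-.011,.011,.01,.038)]
p0=[.642,-.154,-.04]
for v in([(a,ma,ra)],[(b,mb,rb)],[(a,ma,ra),(b,mb,rb)]):
    p,e=fit(v,B,p0);print(np.round(p,4),e,"grip",p[:2]-.07*np.array([np.cos(p[2]),np.sin(p[2])]))
```

```text
.........###########################..........
.........###########################..........
.........###########################..........
.........###########################..........
.........############################.........
.........###########################..........
.........###########################..........
.........###########################..........
.........###########################..........
.........###########################..........
.........###########################..........
.........###########################..........
..........##########################..........
.............................######...........
..............................................
..............................................
..............................................
..............................................
..............................................
..............................................
..............................................
..............................................
.....................
.....................
.....................

[... 295 characters left out ...]
############
.........############
.........############
.........############
.........############
.........############
.........############
.........############
.........############
.........############
.........############
.........############
..........###########
.....................
.....................
.....................
.....................
.....................
.....................
.....................
.....................
.....................
[ 0.6423 -0.1519 -0.0226] 1.71131066659576 grip [ 0.57226903 -0.15036593]
[ 0.6391 -0.1526 -0.0609] 1.3540960944102713 grip [ 0.56925417 -0.14835865]
[ 0.6411 -0.151  -0.0147] 7.1127593561922495 grip [ 0.57114745 -0.14998259]
```

```bash
python3 -m pendant '[{"dr":[0,0,0],"translation":[0.04,-0.05,0],"claw":1},{"dr":[0,0,0],"translation":[0.07,-0.1,0.02],"claw":1},{"dr":[0,0,0],"translation":[0.1,-0.15,0.05],"claw":1},{"dr":[0,0,0],"translation":[0.131,-0.214,0.1],"claw":1},{"dr":[0,0,0],"translation":[0.131,-0.214,0.1],"claw":1}]' 15
python3 -m pendant '[{"dr":[0,0,0],"translation":[0,0,0],"claw":0.7},{"dr":[0,0,0],"translation":[0,0,0],"claw":0.7}]'
python3 -c "
from h import *;go((.572,-.150,.0145),-.035)"
```

```text
t: 2.6
eef_pos: [0.5714, -0.156, 0.1074]
orientation: [-0.0, 1.0, -0.018, -0.001]
wrist_force: [0.2, -0.2, 0.1]
width: 0.0883
gripper_force: 0.0
t: 2.85
eef_pos: [0.5707, -0.1607, 0.1098]
orientation: [0.001, 1.0, -0.02, 0.0]
wrist_force: [0.1, -1.3, 1.4]
width: 0.0699
gripper_force: 0.0
t 2.85 pos [ 0.5707 -0.1607  0.1098] yaw -0.0408 tilt [ 0.001 -0.002 -1.   ] F [ 0.12 -1.32  1.36] M [ 0.06  0.01 -0.03] shift [ 0.0007 -0.011   0.0953] rz -0.33
```

```bash
python3 -m pendant '[{"dr":[0,0,0],"translation":[0,0,0],"claw":0.7},{"dr":[0,0,0],"translation":[0,0,0],"claw":0.7}]'
python3 -c "
from h import *;go((.572,-.150,.0145),-.035)"
```

```text
t: 3.1
eef_pos: [0.5709, -0.1588, 0.1095]
orientation: [0.0, 1.0, -0.02, 0.001]
wrist_force: [0.8, -0.2, -0.1]
width: 0.0617
gripper_force: 0.0
t 3.1 pos [ 0.5709 -0.1588  0.1095] yaw -0.0392 tilt [ 0.001 -0.001 -1.   ] F [ 0.85 -0.25 -0.13] M [0.07 0.01 0.06] shift [ 0.0006 -0.0089  0.095 ] rz -0.24
```

```bash
python3 -m pendant '[{"dr":[0,0,0],"translation":[0.001,-0.009,0.03],"claw":0.7},{"dr":[0,0,0],"translation":[0.001,-0.009,0.06],"claw":0.7},{"dr":[0,0,0],"translation":[0.001,-0.009,0.065],"claw":0.7},{"dr":[0,0,0],"translation":[0.001,-0.009,0.065],"claw":0.7},{"dr":[0,0,0],"translation":[0.001,-0.009,0.065],"claw":0.7}]'
python3 - <<'E'
from h import *;go((.572,-.150,.0145),-.035)
b=cams.camera("side");a=cams.camera("top")
cv2.imwrite("pics/c2.png",np.hstack([cv2.resize(c["color"][y:y+80,x:x+80,::-1],(400,400),interpolation=cv2.INTER_CUBIC) for c,x,y in((a,335,180),(b,300,240))]))
go((.572,-.150,.0145),-.035)
E
```

```text
t: 3.72
eef_pos: [0.5733, -0.1489, 0.045]
orientation: [0.0, 1.0, -0.019, 0.001]
wrist_force: [0.0, 0.1, 0.2]
width: 0.0619
gripper_force: 0.0
t 3.73 pos [ 0.5733 -0.1489  0.045 ] yaw -0.0377 tilt [ 0.002 -0.001 -1.   ] F [0.01 0.08 0.17] M [ 0.1   0.05 -0.03] shift [-0.0013  0.0012  0.0305] rz -0.15
t 3.83 pos [ 0.5731 -0.1487  0.0449] yaw -0.0375 tilt [ 0.002 -0.    -1.   ] F [-0.72 -0.57 -0.44] M [ 0.02  0.01 -0.01] shift [-0.0011  0.0014  0.0303] rz -0.14
```

View pics/c2.png

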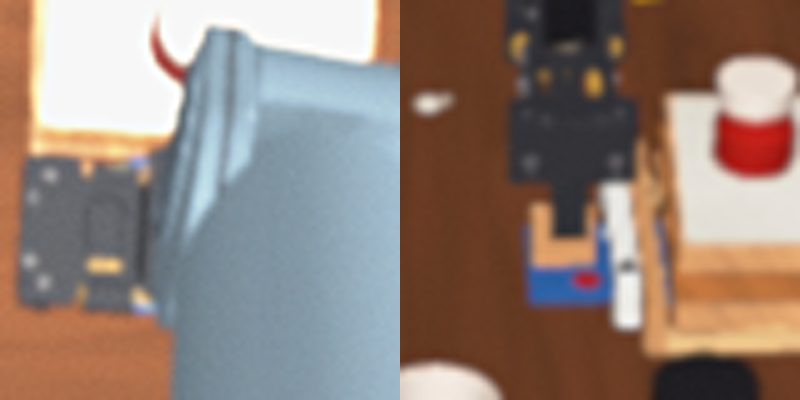

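```bash
python3 -m pendant '[{"dr":[0,0,0],"translation":[-0.002,0.001,0.015],"claw":0.7},{"dr":[0,0,0],"translation":[-0.002,0.001,0.028],"claw":0.7},{"dr":[0,0,0],"translation":[-0.002,0.001,0.029],"claw":0.7},{"dr":[0,0,0],"translation":[-0.002,0.001,0.029],"claw":0.7}]'
python3 -m pendant '[{"dr":[0,0,0],"translation":[0,0,0],"claw":0},{"dr":[0,0,0],"translation":[0,0,0],"claw":0},{"dr":[0,0,0],"translation":[0,0,0],"claw":0},{"dr":[0,0,0],"translation":[0,0,0],"claw":0}]' 30
python3 -c "
from h import *;go((.572,-.150,.0145),-.035)"
```

```text
t: 4.32
eef_pos: [0.5702, -0.1492, 0.0144]
orientation: [-0.0, 1.0, -0.019, -0.0]
wrist_force: [0.8, 0.1, 0.1]
width: 0.0613
gripper_force: 0.0
t: 4.82
eef_pos: [0.5703, -0.1495, 0.0148]
orientation: [0.0, 1.0, -0.019, 0.0]
wrist_force: [-0.8, -2.4, 0.4]
width: 0.024
gripper_force: 0.7
t 4.83 pos [ 0.5703 -0.1495  0.0148] yaw -0.0373 tilt [ 0. -0. -1.] F [-0.81 -2.4   0.42] M [-0.3   0.16  0.03] shift [0.0017 0.0004 0.0003] rz -0.13
```

Let the grip settle, then draw first 20 mm (the grip end has ample play).

```bash
python3 -m pendant '[{"dr":[0,0,0],"translation":[0,0,0],"claw":0},{"dr":[0,0,0],"translation":[0,0,0],"claw":0},{"dr":[0,0,0],"translation":[0,0,0],"claw":0}]'
python3 -c "
from h import *;go((.572,-.150,.0145),-.035)"
python3 -m pendant '[{"dr":[0,0,0],"translation":[-0.003,0,0],"claw":0},{"dr":[0,0,0],"translation":[-0.006,0,0],"claw":0},{"dr":[0,0,0],"translation":[-0.009,0,0],"claw":0},{"dr":[0,0,0],"translation":[-0.012,0,0],"claw":0},{"dr":[0,0,0],"translation":[-0.015,0,0],"claw":0}]'
python3 -c "
from h import *;go((.572,-.150,.0145),-.035)"
```

```text
t: 5.2
eef_pos: [0.5703, -0.1497, 0.0149]
orientation: [0.0, 1.0, -0.019, 0.0]
wrist_force: [-0.8, -1.9, 2.2]
width: 0.0216
gripper_force: 30.0
t 5.2 pos [ 0.5703 -0.1497  0.0149] yaw -0.0375 tilt [ 0. -0. -1.] F [-0.8  -1.94  2.17] M [-0.35  0.25  0.06] shift [0.0017 0.0002 0.0004] rz -0.14
t: 5.82
eef_pos: [0.5563, -0.1484, 0.0148]
orientation: [-0.0, 1.0, -0.019, 0.001]
wrist_force: [5.1, 0.1, -3.9]
width: 0.0219
gripper_force: 30.0
t 5.83 pos [ 0.5563 -0.1484  0.0148] yaw -0.0371 tilt [ 0.002  0.    -1.   ] F [ 5.08  0.1  -3.91] M [-0.04 -1.15  0.02] shift [0.0158 0.001  0.0004] rz -0.12
```

```bash
python3 -m pendant '[{"dr":[0,0,0],"translation":[-0.003,-0.001,0],"claw":0},{"dr":[0,0,0],"translation":[-0.006,-0.002,0],"claw":0},{"dr":[0,0,0],"translation":[-0.009,-0.003,0],"claw":0},{"dr":[0,0,0],"translation":[-0.012,-0.004,0],"claw":0},{"dr":[0,0,0],"translation":[-0.015,-0.004,0],"claw":0}]'
python3 -c "
from h import *;go((.572,-.150,.0145),-.035)"
python3 -m pendant '[{"dr":[0,0,0],"translation":[-0.002,0,0],"claw":0},{"dr":[0,0,0],"translation":[-0.004,0,0],"claw":0},{"dr":[0,0,0],"translation":[-0.005,0,0],"claw":0}]'
python3 -c "
from h import *;go((.572,-.150,.0145),-.035)"
```

```text
t: 6.45
eef_pos: [0.5408, -0.1444, 0.0148]
orientation: [0.0, 1.0, -0.019, 0.001]
wrist_force: [3.9, -0.9, -2.0]
width: 0.0216
gripper_force: 30.0
t 6.45 pos [ 0.5408 -0.1444  0.0148] yaw -0.0379 tilt [ 0.001 -0.    -1.   ] F [ 3.95 -0.89 -1.99] M [-0.09 -0.83 -0.03] shift [0.0314 0.0045 0.0004] rz -0.17
t: 6.82
eef_pos: [0.5362, -0.1439, 0.0149]
orientation: [0.0, 1.0, -0.019, 0.001]
wrist_force: [7.5, -0.5, -3.7]
width: 0.0219
gripper_force: 30.0
t 6.83 pos [ 0.5362 -0.1439  0.0149] yaw -0.0372 tilt [ 0.002 -0.    -1.   ] F [ 7.45 -0.46 -3.71] M [-0.14 -1.27 -0.  ] shift [0.036  0.0047 0.0005] rz -0.13
```

```bash
cat > chk.py <<'E'
from h import *
import sys
go((.572,-.150,.0145),-.035)
s=env.observe();f=s["wrist_force"];L=float(sys.argv[1]) if len(sys.argv)>1 else 2.5
sys.exit(int(abs(f[1])>L or f[0]>12 or abs(s["wrist_torque"][2])>.3))
E
p="python3 -m pendant"; c(){ python3 chk.py; }
$p '[{"dr":[0,0,0],"translation":[-0.0015,0,0],"claw":0},{"dr":[0,0,0],"translation":[-0.003,0,0],"claw":0}]' >/dev/null && c && 
$p '[{"dr":[0,0,0],"translation":[-0.0015,0,0],"claw":0},{"dr":[0,0,0],"translation":[-0.003,0,0],"claw":0}]' >/dev/null && c && 
$p '[{"dr":[0,0,0],"translation":[-0.0015,0,0],"claw":0},{"dr":[0,0,0],"translation":[-0.003,0,0],"claw":0}]' >/dev/null && c && 
$p '[{"dr":[0,0,0],"translation":[-0.0015,0,0],"claw":0},{"dr":[0,0,0],"translation":[-0.003,0,0],"claw":0}]' >/dev/null && c
```

```text
t 7.08 pos [ 0.5326 -0.1438  0.0148] yaw -0.0371 tilt [ 0.  0. -1.] F [ 4.07 -0.44 -1.38] M [-0.07 -0.92  0.06] shift [0.0396 0.0048 0.0004] rz -0.12
t 7.33 pos [ 0.5296 -0.1437  0.0148] yaw -0.0372 tilt [ 0. -0. -1.] F [ 4.81 -0.48 -1.45] M [-0.03 -0.95  0.04] shift [0.0426 0.0047 0.0004] rz -0.12
t 7.58 pos [ 0.5267 -0.1436  0.0148] yaw -0.0372 tilt [ 0.001 -0.    -1.   ] F [ 5.6  -0.37 -0.77] M [-0.08 -1.07 -0.03] shift [0.0455 0.0047 0.0004] rz -0.13
t 7.83 pos [ 0.5237 -0.1435  0.0148] yaw -0.0373 tilt [ 0.001 -0.    -1.   ] F [ 6.04 -0.74 -1.04] M [-0.08 -1.06  0.04] shift [0.0485 0.0046 0.0004] rz -0.13
```

```bash
p="python3 -m pendant"; c(){ python3 chk.py 1.8; }
$p '[{"dr":[0,0,0],"translation":[-0.001,0,0],"claw":0},{"dr":[0,0,0],"translation":[-0.002,0,0],"claw":0}]' >/dev/null && c && 
$p '[{"dr":[0,0,0],"translation":[-0.001,0,0],"claw":0},{"dr":[0,0,0],"translation":[-0.002,0,0],"claw":0}]' >/dev/null && c && 
$p '[{"dr":[0,0,0],"translation":[-0.001,0,0],"claw":0},{"dr":[0,0,0],"translation":[-0.002,0,0],"claw":0}]' >/dev/null && c && 
$p '[{"dr":[0,0,0],"translation":[-0.001,0,0],"claw":0},{"dr":[0,0,0],"translation":[-0.002,0,0],"claw":0}]' >/dev/null && c && 
$p '[{"dr":[0,0,0],"translation":[-0.001,0,0],"claw":0},{"dr":[0,0,0],"translation":[-0.002,0,0],"claw":0}]' >/dev/null && c && 
$p '[{"dr":[0,0,0],"translation":[-0.001,0,0],"claw":0},{"dr":[0,0,0],"translation":[-0.002,0,0],"claw":0}]' >/dev/null && c
```

```text
t 8.07 pos [ 0.5218 -0.1434  0.0148] yaw -0.0372 tilt [ 0.001 -0.    -1.   ] F [ 5.76 -0.93 -2.19] M [-0.08 -1.06 -0.01] shift [0.0504 0.0047 0.0004] rz -0.13
t 8.32 pos [ 0.5199 -0.1434  0.0148] yaw -0.0373 tilt [ 0.001 -0.    -1.   ] F [ 5.52  0.1  -1.38] M [-0.07 -1.11  0.03] shift [0.0523 0.0046 0.0004] rz -0.13
t 8.57 pos [ 0.5179 -0.1433  0.0148] yaw -0.0373 tilt [ 0.001 -0.    -1.   ] F [ 4.7  -0.06 -1.04] M [-0.08 -1.12 -0.03] shift [0.0543 0.0047 0.0004] rz -0.13
t 8.82 pos [ 0.5159 -0.1433  0.0148] yaw -0.0372 tilt [ 0.001 -0.    -1.   ] F [ 5.52 -0.08 -2.64] M [-0.06 -1.13  0.01] shift [0.0563 0.0047 0.0004] rz -0.13
t 9.07 pos [ 0.514  -0.1432  0.0148] yaw -0.0373 tilt [ 0.001 -0.    -1.   ] F [ 6.63  0.6  -1.3 ] M [-0.08 -1.17 -0.01] shift [0.0582 0.0046 0.0004] rz -0.13
t 9.32 pos [ 0.5121 -0.1431  0.0149] yaw -0.0372 tilt [ 0.001 -0.    -1.   ] F [ 5.86 -0.63 -2.26] M [-0.06 -1.21 -0.04] shift [0.0601 0.0047 0.0004] rz -0.13
```

```bash
p="python3 -m pendant"; c(){ python3 chk.py 1.8; }
$p '[{"dr":[0,0,0],"translation":[-0.001,0,0],"claw":0},{"dr":[0,0,0],"translation":[-0.002,0,0],"claw":0}]' >/dev/null && c && 
$p '[{"dr":[0,0,0],"translation":[-0.001,0,0],"claw":0},{"dr":[0,0,0],"translation":[-0.002,0,0],"claw":0}]' >/dev/null && c && 
$p '[{"dr":[0,0,0],"translation":[-0.001,0,0],"claw":0},{"dr":[0,0,0],"translation":[-0.002,0,0],"claw":0}]' >/dev/null && c && 
$p '[{"dr":[0,0,0],"translation":[-0.0015,0,0],"claw":0},{"dr":[0,0,0],"translation":[-0.003,0,0],"claw":0}]' >/dev/null && c && 
$p '[{"dr":[0,0,0],"translation":[-0.0015,0,0],"claw":0},{"dr":[0,0,0],"translation":[-0.003,0,0],"claw":0}]' >/dev/null && c && 
$p '[{"dr":[0,0,0],"translation":[-0.0015,0,0],"claw":0},{"dr":[0,0,0],"translation":[-0.003,0,0],"claw":0}]' >/dev/null && c &&
$p '[{"dr":[0,0,0],"translation":[-0.0015,0,0],"claw":0},{"dr":[0,0,0],"translation":[-0.003,0,0],"claw":0}]' >/dev/null && c
```

```text
t 9.57 pos [ 0.5103 -0.143   0.0149] yaw -0.0373 tilt [ 0.002 -0.    -1.   ] F [ 6.44 -0.39 -1.68] M [ 0.01 -1.33  0.  ] shift [0.0619 0.0047 0.0005] rz -0.13
t 9.82 pos [ 0.5084 -0.1429  0.0149] yaw -0.0371 tilt [ 0.002 -0.    -1.   ] F [ 6.32 -0.07 -2.9 ] M [-0.04 -1.29 -0.04] shift [0.0638 0.0047 0.0005] rz -0.12
t 10.07 pos [ 0.5065 -0.1429  0.0149] yaw -0.0371 tilt [ 0.002 -0.    -1.   ] F [ 7.7   0.37 -2.65] M [-0.06 -1.32 -0.01] shift [0.0657 0.0047 0.0005] rz -0.12
t 10.32 pos [ 0.5035 -0.1428  0.0149] yaw -0.0372 tilt [ 0.002 -0.    -1.   ] F [ 7.29 -0.12 -2.49] M [-0.06 -1.41 -0.05] shift [0.0687 0.0047 0.0006] rz -0.12
t 10.57 pos [ 0.5006 -0.1426  0.015 ] yaw -0.0371 tilt [ 0.002 -0.    -1.   ] F [ 7.07 -0.1  -2.7 ] M [-0.02 -1.28 -0.03] shift [0.0716 0.0047 0.0006] rz -0.12
t 10.82 pos [ 0.4964 -0.1425  0.0148] yaw -0.0373 tilt [-0.  0. -1.] F [ 3.76 -0.42  1.08] M [-0.03 -0.74  0.02] shift [0.0758 0.0047 0.0003] rz -0.13
t 11.07 pos [ 0.4933 -0.1424  0.0148] yaw -0.0374 tilt [-0. -0. -1.] F [ 4.02 -0.81  2.31] M [-0.05 -0.82  0.01] shift [0.0789 0.0046 0.0003] rz -0.14
```

```bash
p="python3 -m pendant"; c(){ python3 chk.py 1.8; }
m(){ :; }
$p '[{"dr":[0,0,0],"translation":[-0.0015,0,0],"claw":0},{"dr":[0,0,0],"translation":[-0.003,0,0],"claw":0}]' >/dev/null && c && 
$p '[{"dr":[0,0,0],"translation":[-0.0015,0,0],"claw":0},{"dr":[0,0,0],"translation":[-0.003,0,0],"claw":0}]' >/dev/null && c && 
$p '[{"dr":[0,0,0],"translation":[-0.0015,0,0],"claw":0},{"dr":[0,0,0],"translation":[-0.003,0,0],"claw":0}]' >/dev/null && c && 
$p '[{"dr":[0,0,0],"translation":[-0.0015,0,0],"claw":0},{"dr":[0,0,0],"translation":[-0.003,0,0],"claw":0}]' >/dev/null && c && 
$p '[{"dr":[0,0,0],"translation":[-0.0015,0,0],"claw":0},{"dr":[0,0,0],"translation":[-0.003,0,0],"claw":0}]' >/dev/null && c && 
$p '[{"dr":[0,0,0],"translation":[-0.0015,0,0],"claw":0},{"dr":[0,0,0],"translation":[-0.003,0,0],"claw":0}]' >/dev/null && c && 
$p '[{"dr":[0,0,0],"translation":[-0.0015,0,0],"claw":0},{"dr":[0,0,0],"translation":[-0.003,0,0],"claw":0}]' >/dev/null && c
```

```text
t 11.32 pos [ 0.4905 -0.1424  0.0148] yaw -0.0374 tilt [ 0. -0. -1.] F [4.1  0.78 2.71] M [-0.05 -0.77  0.  ] shift [0.0817 0.0046 0.0003] rz -0.14
t 11.57 pos [ 0.4876 -0.1422  0.0148] yaw -0.0374 tilt [ 0. -0. -1.] F [ 4.05 -0.77  2.3 ] M [-0.03 -0.79 -0.02] shift [0.0847 0.0046 0.0003] rz -0.14
t 11.82 pos [ 0.4846 -0.1421  0.0148] yaw -0.0373 tilt [ 0. -0. -1.] F [ 4.45 -0.34  3.59] M [-0.05 -0.87 -0.03] shift [0.0876 0.0047 0.0003] rz -0.13
t 12.07 pos [ 0.4816 -0.142   0.0148] yaw -0.0373 tilt [ 0. -0. -1.] F [ 4.63 -0.15  2.82] M [-0.08 -0.96 -0.01] shift [0.0906 0.0046 0.0003] rz -0.13
t 12.32 pos [ 0.4786 -0.1419  0.0148] yaw -0.0373 tilt [ 0. -0. -1.] F [ 4.96 -0.86  4.28] M [ 0.06 -0.94  0.02] shift [0.0936 0.0046 0.0003] rz -0.13
t 12.57 pos [ 0.4756 -0.1417  0.0148] yaw -0.0373 tilt [ 0. -0. -1.] F [ 5.32 -0.37  4.82] M [-0.01 -0.95 -0.01] shift [0.0966 0.0047 0.0003] rz -0.13
t 12.82 pos [ 0.4726 -0.1417  0.0148] yaw -0.0373 tilt [ 0. -0. -1.] F [5.14 0.44 5.29] M [-0.08 -1.04 -0.  ] shift [0.0996 0.0046 0.0003] rz -0.13
```

```bash
p="python3 -m pendant"; c(){ python3 chk.py 1.8; }
$p '[{"dr":[0,0,0],"translation":[-0.0015,0,0],"claw":0},{"dr":[0,0,0],"translation":[-0.003,0,0],"claw":0}]' >/dev/null && c && 
$p '[{"dr":[0,0,0],"translation":[-0.0015,0,0],"claw":0},{"dr":[0,0,0],"translation":[-0.003,0,0],"claw":0}]' >/dev/null && c && 
$p '[{"dr":[0,0,0],"translation":[-0.0015,0,0],"claw":0},{"dr":[0,0,0],"translation":[-0.003,0,0],"claw":0}]' >/dev/null && c && 
$p '[{"dr":[0,0,0],"translation":[-0.0015,0,0],"claw":0},{"dr":[0,0,0],"translation":[-0.003,0,0],"claw":0}]' >/dev/null && c && 
$p '[{"dr":[0,0,0],"translation":[-0.0015,0,0],"claw":0},{"dr":[0,0,0],"translation":[-0.003,0,0],"claw":0}]' >/dev/null && c && 
$p '[{"dr":[0,0,0],"translation":[-0.0015,0,0],"claw":0},{"dr":[0,0,0],"translation":[-0.003,0,0],"claw":0}]' >/dev/null && c && 
$p '[{"dr":[0,0,0],"translation":[-0.0015,0,0],"claw":0},{"dr":[0,0,0],"translation":[-0.003,0,0],"claw":0}]' >/dev/null && c &&
$p '[{"dr":[0,0,0],"translation":[-0.0015,0,0],"claw":0},{"dr":[0,0,0],"translation":[-0.003,0,0],"claw":0}]' >/dev/null && c
```

```text
t 13.07 pos [ 0.4696 -0.1415  0.0148] yaw -0.0373 tilt [ 0. -0. -1.] F [ 4.85 -0.03  6.63] M [-0.07 -1.   -0.02] shift [0.1027 0.0046 0.0003] rz -0.13
t 13.32 pos [ 0.4666 -0.1414  0.0148] yaw -0.0372 tilt [ 0. -0. -1.] F [ 4.2  -0.09  5.89] M [-0.08 -0.99 -0.05] shift [0.1056 0.0047 0.0003] rz -0.13
t 13.57 pos [ 0.4636 -0.1413  0.0148] yaw -0.0373 tilt [ 0. -0. -1.] F [4.24 0.36 5.27] M [-0.04 -1.01 -0.05] shift [0.1087 0.0046 0.0003] rz -0.13
t 13.82 pos [ 0.4604 -0.1412  0.0148] yaw -0.0372 tilt [-0. -0. -1.] F [4.3  0.27 5.84] M [-0.06 -0.86  0.04] shift [0.1118 0.0047 0.0003] rz -0.13
t 14.07 pos [ 0.4573 -0.1411  0.0148] yaw -0.0372 tilt [-0. -0. -1.] F [3.67 0.35 6.9 ] M [-0.05 -0.86 -0.01] shift [0.1149 0.0047 0.0003] rz -0.13
t 14.32 pos [ 0.4543 -0.1409  0.0148] yaw -0.0372 tilt [-0. -0. -1.] F [4.61 0.36 6.08] M [-0.04 -0.81  0.05] shift [0.1179 0.0047 0.0003] rz -0.12
t 14.57 pos [ 0.4513 -0.1408  0.0148] yaw -0.0372 tilt [-0.  0. -1.] F [ 5.13 -0.27  6.09] M [-0.08 -0.8  -0.03] shift [0.1209 0.0047 0.0003] rz -0.13
t 14.82 pos [ 0.4483 -0.1407  0.0148] yaw -0.0372 tilt [-0. -0. -1.] F [ 4.52 -0.52  5.73] M [-0.09 -0.82  0.02] shift [0.1239 0.0047 0.0002] rz -0.13
```

```bash
p="python3 -m pendant"; c(){ python3 chk.py 1.8; }
$p '[{"dr":[0,0,0],"translation":[-0.0015,0,0],"claw":0},{"dr":[0,0,0],"translation":[-0.003,0,0],"claw":0}]' >/dev/null && c && 
$p '[{"dr":[0,0,0],"translation":[-0.0015,0,0],"claw":0},{"dr":[0,0,0],"translation":[-0.003,0,0],"claw":0}]' >/dev/null && c && 
$p '[{"dr":[0,0,0],"translation":[-0.0015,0,0],"claw":0},{"dr":[0,0,0],"translation":[-0.003,0,0],"claw":0}]' >/dev/null && c && 
$p '[{"dr":[0,0,0],"translation":[-0.002,0,0],"claw":0},{"dr":[0,0,0],"translation":[-0.004,0,0],"claw":0}]' >/dev/null && c && 
$p '[{"dr":[0,0,0],"translation":[-0.003,0,0],"claw":0},{"dr":[0,0,0],"translation":[-0.006,0,0],"claw":0},{"dr":[0,0,0],"translation":[-0.008,0,0],"claw":0}]' >/dev/null && c && 
$p '[{"dr":[0,0,0],"translation":[-0.003,0,0],"claw":0},{"dr":[0,0,0],"translation":[-0.006,0,0],"claw":0},{"dr":[0,0,0],"translation":[-0.008,0,0],"claw":0}]' >/dev/null && c
python3 - <<'E'
from h import *
b=cams.camera("side");a=cams.camera("top")
cv2.imwrite("pics/c3.png",np.hstack([cv2.resize(c["color"][y:y+130,x:x+100,::-1],(400,520),interpolation=cv2.INTER_CUBIC) for c,x,y in((a,325,160),(b,300,220))]))
E
```

```text
t 15.07 pos [ 0.4453 -0.1406  0.0148] yaw -0.0372 tilt [-0. -0. -1.] F [ 3.74 -0.47  4.72] M [-0.02 -0.87 -0.01] shift [0.1269 0.0047 0.0003] rz -0.13
t 15.32 pos [ 0.4424 -0.1405  0.0148] yaw -0.0372 tilt [-0. -0. -1.] F [4.2  0.17 5.37] M [-0.02 -0.9   0.06] shift [0.1299 0.0047 0.0003] rz -0.13
t 15.57 pos [ 0.4393 -0.1404  0.0148] yaw -0.0372 tilt [-0. -0. -1.] F [ 4.16 -0.06  5.46] M [ 0.02 -0.85  0.01] shift [0.1329 0.0047 0.0002] rz -0.12
t 15.82 pos [ 0.4354 -0.1403  0.0148] yaw -0.0372 tilt [-0. -0. -1.] F [ 4.32 -0.36  6.43] M [-0.06 -0.9   0.01] shift [0.1369 0.0047 0.0003] rz -0.12
t 16.2 pos [ 0.4273 -0.1399  0.0148] yaw -0.0372 tilt [-0. -0. -1.] F [ 3.94 -0.27  6.24] M [-0.04 -0.92  0.03] shift [0.145  0.0047 0.0002] rz -0.13
t 16.57 pos [ 0.4193 -0.1397  0.0148] yaw -0.0372 tilt [-0. -0. -1.] F [3.64 0.05 6.68] M [-0.04 -0.85  0.01] shift [0.153  0.0047 0.0002] rz -0.13
```

View pics/c3.png

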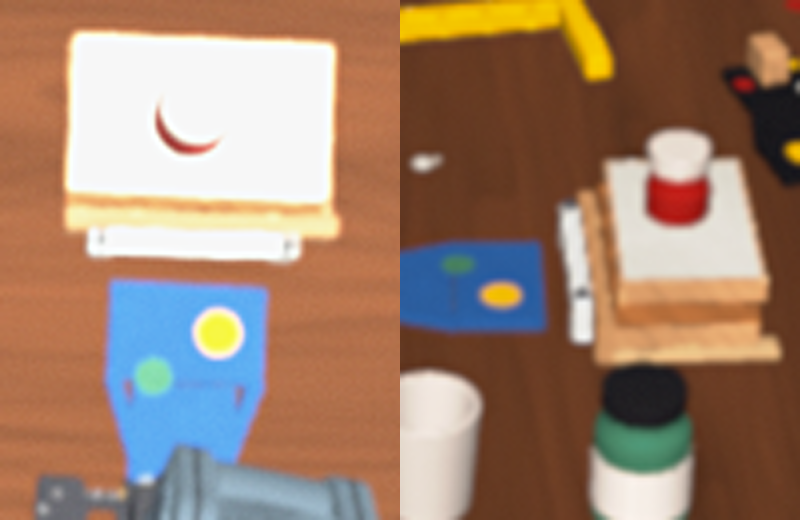

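```bash
cat > bfit.py <<'E'
from fit import *
def soft(c,roi):
    x,y,w,h=roi;I=c["color"][y:y+h,x:x+w].astype(int);H=cv2.cvtColor(c["color"][y:y+h,x:x+w],cv2.COLOR_RGB2HSV)
    return (H[...,0]>95)&(H[...,0]<125)&(H[...,1]>90)&(H[...,2]>60)
def poly():
    b=[box(.026,.09,-.05,.05,0,.01)]
    q=[[x,y,z] for x,y in((-.024,-.033),(-.024,.033),(.026,.05),(.026,-.05)) for z in(0,.01)]
    return b+[np.array(q)]
E
python3 - <<'E'
from bfit import *
a=cams.camera("top")
ra=(345,226,56,40)
m=soft(a,ra);m=cv2.morphologyEx(m.astype(np.uint8),cv2.MORPH_CLOSE,np.ones((15,15)))>0 if 0 else m
cs,_=cv2.findContours(m.astype(np.uint8),cv2.RETR_EXTERNAL,cv2.CHAIN_APPROX_NONE);mm=np.zeros(m.shape,np.uint8);cv2.drawContours(mm,cs,-1,1,-1)
print(mm.sum());s=env.observe();p,e=fit([(a,mm>0,ra)],poly(),[.49,-.142,-.037]);print(p,e)
g=p[:2]-.07*np.array([np.cos(p[2]),np.sin(p[2])]);print("grip",g,"tcp",s["eef_pos"])
go((.419,-.139,.06),-.037)
E
python3 -m pendant '[{"dr":[0,0,0],"translation":[0,0,0],"claw":0},{"dr":[0,0,0],"translation":[0,0,-0.005],"claw":0},{"dr":[0,0,0],"translation":[0,0,-0.015],"claw":0},{"dr":[0,0,0],"translation":[0,0,-0.03],"claw":0},{"dr":[0,0,0],"translation":[0,0,-0.03],"claw":0}]' 60
python3 chk.py
```

```text
1306
[ 0.49116985 -0.14169865 -0.02199532] 4.479824667821911
grip [ 0.42118678 -0.1401591 ] tcp [ 0.41902428 -0.13961978  0.01476669]
t 16.73 pos [ 0.419  -0.1396  0.0148] yaw -0.0373 tilt [-0.001  0.    -1.   ] F [ 3.58 -0.32  6.77] M [-0.03 -0.68  0.05] shift [-0.0001 -0.0006 -0.0452] rz -0.02
t: 17.35
eef_pos: [0.42, -0.1399, 0.0459]
orientation: [0.0, 1.0, -0.019, 0.001]
wrist_force: [0.1, -0.1, -1.3]
width: 0.0219
gripper_force: 60.0
t 17.35 pos [ 0.42   -0.1399  0.0459] yaw -0.0375 tilt [ 0.002 -0.    -1.   ] F [ 0.06 -0.1  -1.32] M [ 0.02  0.13 -0.06] shift [0.1522 0.0044 0.0316] rz -0.14
```

```bash
python3 -m pendant '[{"dr":[0,0,-2],"translation":[0.004,-0.025,0],"claw":0},{"dr":[0,0,-4],"translation":[0.008,-0.06,0],"claw":0},{"dr":[0,0,-6],"translation":[0.012,-0.1,0],"claw":0},{"dr":[0,0,-8],"translation":[0.015,-0.135,0],"claw":0},{"dr":[0,0,-9.5],"translation":[0.018,-0.16,0],"claw":0}]' >/dev/null
python3 -m pendant '[{"dr":[0,0,0],"translation":[0,0,0],"claw":0},{"dr":[0,0,0],"translation":[0,0,0],"claw":0}]'
python3 -c "
from h import *;go((.463,.185,.046),.128)"
```

```text
t: 18.23
eef_pos: [0.443, 0.0185, 0.0446]
orientation: [0.0, 0.998, 0.064, -0.0]
wrist_force: [0.8, 0.7, -2.1]
width: 0.0217
gripper_force: 60.0
t 18.23 pos [0.443  0.0185 0.0446] yaw 0.1272 tilt [-0.001 -0.001 -1.   ] F [ 0.77  0.65 -2.08] M [0.01 0.16 0.03] shift [ 0.0409 -0.1626 -0.0015] rz -0.04
```

```bash
python3 -m pendant '[{"dr":[0,0,0],"translation":[0.008,-0.03,0],"claw":0},{"dr":[0,0,0],"translation":[0.017,-0.065,0],"claw":0},{"dr":[0,0,0],"translation":[0.027,-0.105,0],"claw":0},{"dr":[0,0,0],"translation":[0.034,-0.138,0],"claw":0},{"dr":[0,0,0],"translation":[0.036,-0.15,0],"claw":0}]' >/dev/null
python3 -m pendant '[{"dr":[0,0,0],"translation":[0,0,0.01],"claw":0},{"dr":[0,0,0],"translation":[0,0,0.02],"claw":0},{"dr":[0,0,0],"translation":[0,0,0.02],"claw":0}]'
python3 - <<'E'
from h import *;go((.463,.185,.015),.128)
a=cams.camera("top");b=cams.camera("side")
cv2.imwrite("pics/top4.png",a["color"][:,:,::-1]);cv2.imwrite("pics/side4.png",b["color"][:,:,::-1])
cv2.imwrite("pics/c4.png",np.hstack([cv2.resize(c["color"][y:y+130,x:x+100,::-1],(400,520),interpolation=cv2.INTER_CUBIC) for c,x,y in((a,190,185),(b,270,195))]))
E
```

```text
t: 19.23
eef_pos: [0.4591, 0.1709, 0.0235]
orientation: [0.001, 0.998, 0.063, -0.001]
wrist_force: [-0.1, -0.2, -2.0]
width: 0.0214
gripper_force: 60.0
t 19.23 pos [0.4591 0.1709 0.0235] yaw 0.1263 tilt [-0.002 -0.002 -1.   ] F [-0.07 -0.24 -1.95] M [ 0.01  0.06 -0.06] shift [ 0.0056 -0.0136  0.0085] rz -0.1
```

View pics/c4.png

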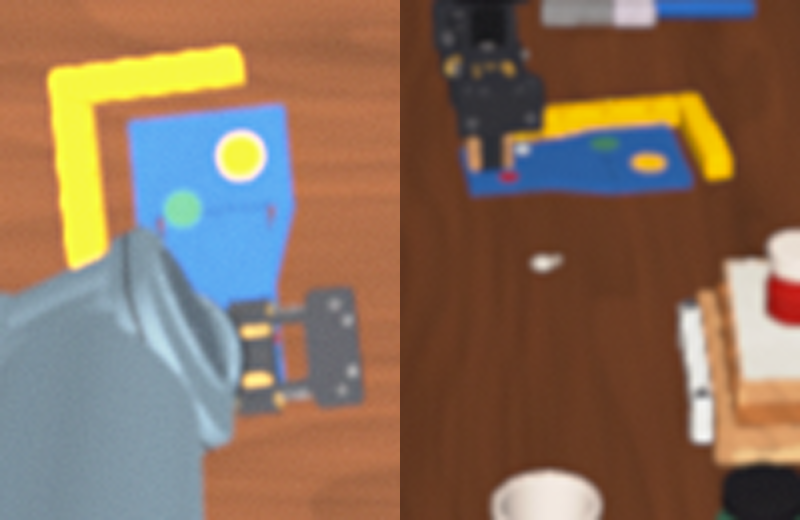

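```bash
python3 -m pendant '[{"dr":[0,0,-1],"translation":[0,0,0.004],"claw":0},{"dr":[0,0,-1],"translation":[0,0,0.008],"claw":0},{"dr":[0,0,-1],"translation":[0,0,0.008],"claw":0},{"dr":[0,0,-1],"translation":[0,0,0.008],"claw":0}]'
python3 - <<'E'
from bfit import *
go((.463,.185,.015),.128)
a=cams.camera("top");ra=(215,200,60,46)
m=soft(a,ra)
cs,_=cv2.findContours(m.astype(np.uint8),cv2.RETR_EXTERNAL,cv2.CHAIN_APPROX_NONE);mm=np.zeros(m.shape,np.uint8);cv2.drawContours(mm,cs,-1,1,-1)
# ignore below the arm: limit rows where arm may occlude
ra=(215,200,60,40);mm=mm[:40]
print("\n".join("".join(".#"[v] for v in r) for r in mm[::2]))
p,e=fit([(a,mm>0,ra)],poly(),[.53,.18,.14]);print("board",p,e)
q=np.array([.6285,.2718,.1484]);R=lambda t:np.array([[np.cos(t),-np.sin(t)],[np.sin(t),np.cos(t)]])
cor=p[:2]+R(p[2])@[.09,.05];print("corner in stop",R(q[2]).T@(cor-q[:2]),p[2]-q[2])
E
```

```text
t: 19.82
eef_pos: [0.46, 0.173, 0.0167]
orientation: [-0.0, 0.997, 0.073, 0.0]
wrist_force: [-0.6, -0.5, -2.1]
width: 0.0216
gripper_force: 60.0
t 19.82 pos [0.46   0.173  0.0167] yaw 0.1461 tilt [ 0.  0. -1.] F [-0.58 -0.53 -2.06] M [0.03 0.13 0.03] shift [ 0.0047 -0.0114  0.0017] rz 1.03
............................................................
............................................................
............................................................
............................................................
............................................................
............................................................
.................................###########................
..................###########################...............
......#######################################...............
......#######################################...............
......#######################################...............
.......######################################...............
.......#######################################..............
.......#######################################..............
.......#######################################..............
........######################################..............
........######################################..............
........#######################################.............
........#######################################.............
........#######################################.............
board [0.53150868 0.18543968 0.14524144] 3.367058099401206
corner in stop [-0.01853668 -0.0213549 ] -0.0031585583744130896
```

```bash
cat > chk2.py <<'E'
from h import *
import sys
s,R=sub(0);f=R.T@s["wrist_force"]
print("t",round(s["t"],2),"pos",np.round(s["eef_pos"],4),"yaw",round(np.arctan2(R[1,0],R[0,0]),4),"Ftool",np.round(f,1),"Mz",round(s["wrist_torque"][2],2),"grip",s["gripper_force"])
L=float(sys.argv[1]);sys.exit(int(np.hypot(f[0],f[1])>L))
E
p="python3 -m pendant"; c(){ python3 chk2.py 4; }
$p '[{"dr":[0,0,0],"translation":[0.003,-0.003,0.0007],"claw":0},{"dr":[0,0,0],"translation":[0.006,-0.007,0.0015],"claw":0},{"dr":[0,0,0],"translation":[0.009,-0.011,0.0015],"claw":0},{"dr":[0,0,0],"translation":[0.011,-0.015,0.0015],"claw":0},{"dr":[0,0,0],"translation":[0.011,-0.015,0.0015],"claw":0}]' >/dev/null && c &&
$p '[{"dr":[0,0,0],"translation":[0,-0.0005,0],"claw":0},{"dr":[0,0,0],"translation":[0,-0.001,0],"claw":0}]' >/dev/null && c &&
$p '[{"dr":[0,0,0],"translation":[0,-0.0005,0],"claw":0},{"dr":[0,0,0],"translation":[0,-0.001,0],"claw":0}]' >/dev/null && c &&
$p '[{"dr":[0,0,0],"translation":[0,-0.0005,0],"claw":0},{"dr":[0,0,0],"translation":[0,-0.001,0],"claw":0}]' >/dev/null && c &&
$p '[{"dr":[0,0,0],"translation":[0,-0.0005,0],"claw":0},{"dr":[0,0,0],"translation":[0,-0.001,0],"claw":0}]' >/dev/null && c
```

```text
t 20.5 pos [0.4689 0.19   0.0153] yaw 0.1467 Ftool [-0.1  0.7  1.6] Mz 0.06 grip 59.992764461785555
t 20.75 pos [0.4685 0.1902 0.0152] yaw 0.1457 Ftool [-0.1 -0.   1.5] Mz -0.05 grip 59.992467518895864
t 21.0 pos [0.4683 0.1913 0.0152] yaw 0.1458 Ftool [-0.2  0.1  0.2] Mz -0.02 grip 59.992517586797476
t 21.25 pos [0.4682 0.1924 0.0152] yaw 0.146 Ftool [-0.3  0.2  1.2] Mz -0.02 grip 59.9925440736115
t 21.5 pos [0.4681 0.1934 0.0152] yaw 0.146 Ftool [-0.7  0.3  1.9] Mz -0.08 grip 59.992474503815174
```

```bash
p="python3 -m pendant"; c(){ python3 chk2.py 3; }
$p '[{"dr":[0,0,0],"translation":[0,-0.0005,0],"claw":0},{"dr":[0,0,0],"translation":[0,-0.001,0],"claw":0}]' >/dev/null && c &&
$p '[{"dr":[0,0,0],"translation":[0,-0.0005,0],"claw":0},{"dr":[0,0,0],"translation":[0,-0.001,0],"claw":0}]' >/dev/null && c &&
$p '[{"dr":[0,0,0],"translation":[0,-0.0005,0],"claw":0},{"dr":[0,0,0],"translation":[0,-0.001,0],"claw":0}]' >/dev/null && c &&
$p '[{"dr":[0,0,0],"translation":[0,-0.0005,0],"claw":0},{"dr":[0,0,0],"translation":[0,-0.001,0],"claw":0}]' >/dev/null && c &&
$p '[{"dr":[0,0,0],"translation":[0,-0.0005,0],"claw":0},{"dr":[0,0,0],"translation":[0,-0.001,0],"claw":0}]' >/dev/null && c &&
$p '[{"dr":[0,0,0],"translation":[0,-0.0005,0],"claw":0},{"dr":[0,0,0],"translation":[0,-0.001,0],"claw":0}]' >/dev/null && c
```

```text
t 21.75 pos [0.4679 0.1944 0.0152] yaw 0.146 Ftool [-1.1 -0.5  1.2] Mz -0.03 grip 59.99251065775752
t 22.0 pos [0.4678 0.1953 0.0152] yaw 0.1459 Ftool [-0.2  0.7  1. ] Mz -0.07 grip 59.995279647409916
t 22.25 pos [0.4676 0.1957 0.0151] yaw 0.1451 Ftool [-0.   2.   0.8] Mz -0.2 grip 60.01758797094226
t 22.5 pos [0.4672 0.1963 0.0151] yaw 0.1446 Ftool [-1.4  5.   0.7] Mz -0.43 grip 60.087478905916214
```

```bash
p="python3 -m pendant"; c(){ python3 chk2.py 4; }
$p '[{"dr":[0,0,-0.3],"translation":[0.001,0.0008,0],"claw":0},{"dr":[0,0,-0.4],"translation":[0.003,0.0008,0],"claw":0},{"dr":[0,0,-0.4],"translation":[0.004,0.0008,0],"claw":0}]' >/dev/null && c &&
$p '[{"dr":[0,0,0],"translation":[0.0005,0,0],"claw":0},{"dr":[0,0,0],"translation":[0.001,0,0],"claw":0}]' >/dev/null && c &&
$p '[{"dr":[0,0,0],"translation":[0.0005,0,0],"claw":0},{"dr":[0,0,0],"translation":[0.001,0,0],"claw":0}]' >/dev/null && c &&
$p '[{"dr":[0,0,0],"translation":[0.0005,0,0],"claw":0},{"dr":[0,0,0],"translation":[0.001,0,0],"claw":0}]' >/dev/null && c &&
$p '[{"dr":[0,0,0],"translation":[0.0005,0,0],"claw":0},{"dr":[0,0,0],"translation":[0.001,0,0],"claw":0}]' >/dev/null && c &&
$p '[{"dr":[0,0,0],"translation":[0.0005,0,0],"claw":0},{"dr":[0,0,0],"translation":[0.001,0,0],"claw":0}]' >/dev/null && c &&
$p '[{"dr":[0,0,0],"translation":[0.0005,0,0],"claw":0},{"dr":[0,0,0],"translation":[0.001,0,0],"claw":0}]' >/dev/null && c
```

```text
t 22.88 pos [0.4703 0.1958 0.0148] yaw 0.152 Ftool [-2.8  4.4 -0.9] Mz -0.37 grip 60.073579754680395
```

```bash
p="python3 -m pendant"; c(){ python3 chk2.py 5; }
$p '[{"dr":[0,0,0],"translation":[0,0.0005,0],"claw":0},{"dr":[0,0,0],"translation":[0,0.001,0],"claw":0}]' >/dev/null && c &&
$p '[{"dr":[0,0,0],"translation":[0.0005,0,0],"claw":0},{"dr":[0,0,0],"translation":[0.001,0,0],"claw":0}]' >/dev/null && c &&
$p '[{"dr":[0,0,0],"translation":[0.0005,0,0],"claw":0},{"dr":[0,0,0],"translation":[0.001,0,0],"claw":0}]' >/dev/null && c &&
$p '[{"dr":[0,0,0],"translation":[0.0005,0,0],"claw":0},{"dr":[0,0,0],"translation":[0.001,0,0],"claw":0}]' >/dev/null && c &&
$p '[{"dr":[0,0,0],"translation":[0.0005,0,0],"claw":0},{"dr":[0,0,0],"translation":[0.001,0,0],"claw":0}]' >/dev/null && c &&
$p '[{"dr":[0,0,0],"translation":[0.0005,0,0],"claw":0},{"dr":[0,0,0],"translation":[0.001,0,0],"claw":0}]' >/dev/null && c &&
$p '[{"dr":[0,0,0],"translation":[0.0005,0,0],"claw":0},{"dr":[0,0,0],"translation":[0.001,0,0],"claw":0}]' >/dev/null && c
```

```text
t 23.12 pos [0.4711 0.1957 0.015 ] yaw 0.1527 Ftool [-2.5  2.9  0.8] Mz -0.31 grip 60.056922007352114
t 23.38 pos [0.4726 0.1961 0.0151] yaw 0.1528 Ftool [-2.2  3.2  0.5] Mz -0.4 grip 60.07138626649976
t 23.62 pos [0.4736 0.1962 0.0151] yaw 0.1528 Ftool [-1.9  4.4  0.9] Mz -0.38 grip 60.07708741351962
t 23.88 pos [0.4741 0.1963 0.015 ] yaw 0.1529 Ftool [-3.7  3.2 -0.4] Mz -0.39 grip 60.08113157004118
t 24.12 pos [0.4741 0.1963 0.0149] yaw 0.1531 Ftool [-6.8  3.2 -1.1] Mz -0.43 grip 60.08432697504759
```

```bash
p="python3 -m pendant"
$p '[{"dr":[0,0,0],"translation":[0,0,0],"claw":0.4},{"dr":[0,0,0],"translation":[0,0,0],"claw":0.4},{"dr":[0,0,0],"translation":[0,0,0],"claw":0.4}]'
python3 chk2.py 5
$p '[{"dr":[0,0,0],"translation":[0,0,-0.02],"claw":0.4},{"dr":[0,0,0],"translation":[0,0,-0.05],"claw":0.4},{"dr":[0,0,0],"translation":[-0.03,0.03,-0.1],"claw":0.4},{"dr":[0,0,0],"translation":[-0.05,0.09,-0.13],"claw":0.4},{"dr":[0,0,0],"translation":[-0.05,0.15,-0.15],"claw":0.4}]'
python3 - <<'E'
from bfit import *
a=cams.camera("top");b=cams.camera("side")
cv2.imwrite("pics/c5.png",np.hstack([cv2.resize(c["color"][y:y+130,x:x+100,::-1],(400,520),interpolation=cv2.INTER_CUBIC) for c,x,y in((a,190,185),(b,270,195))]))
go((.474,.196,.15),.15)
E
```

```text
t: 24.5
eef_pos: [0.4765, 0.1977, 0.0156]
orientation: [-0.001, 0.997, 0.077, 0.001]
wrist_force: [-0.7, 0.8, 0.5]
width: 0.0349
gripper_force: 0.0
t 24.5 pos [0.4765 0.1977 0.0156] yaw 0.1539 Ftool [-0.6 -0.9 -0.5] Mz 0.01 grip 0.0
t: 25.12
eef_pos: [0.4479, 0.05, 0.1633]
orientation: [-0.0, 0.997, 0.078, 0.001]
wrist_force: [0.3, -0.5, 0.3]
width: 0.0353
gripper_force: 0.0
t 25.23 pos [0.45   0.0444 0.1641] yaw 0.1436 tilt [ 0.005 -0.002 -1.   ] F [ 0.5   0.46 -0.42] M [ 0.09  0.   -0.01] shift [ 0.0453 -0.1466  0.0139] rz -0.37
```

View pics/c5.png

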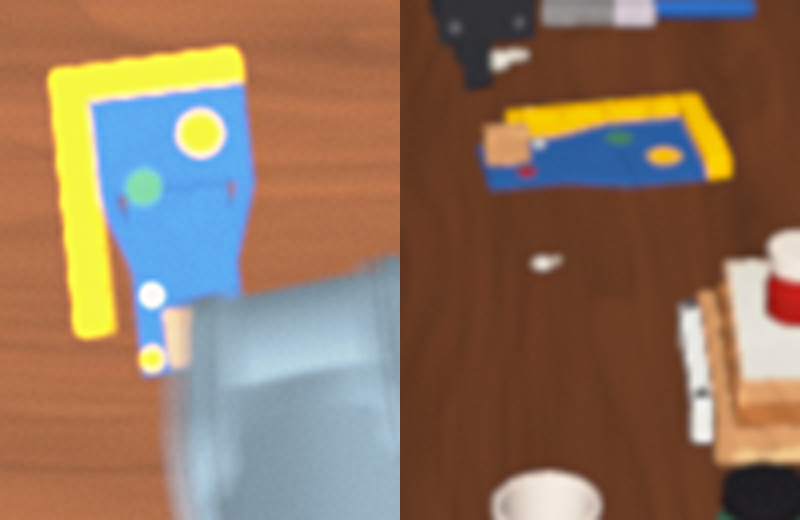

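Run:
```python
from bfit import *
a=cams.camera("top")
ra=(205,197,58,55)
m=soft(a,ra);cs,_=cv2.findContours(m.astype(np.uint8),cv2.RETR_EXTERNAL,cv2.CHAIN_APPROX_NONE);mm=np.zeros(m.shape,np.uint8);cv2.drawContours(mm,cs,-1,1,-1)
R=lambda t:np.array([[np.cos(t),-np.sin(t)],[np.sin(t),np.cos(t)]])
roi=(205,197,58,43)
p,e=fit([(a,mm[:43]>0,roi)],poly(),[.546,.205,.15]);print("board",p,e)
rs=(195,190,65,90);ms=mask(a,rs,(22,140,90),(35,255,255));ms[:,:]&=cv2.dilate((cv2.connectedComponentsWithStats(ms.astype(np.uint8))[1]==1).astype(np.uint8),np.ones((1,1)))>0
print(ms.sum());q,e=fit([(a,ms,rs)],STOP,[.628,.2717,.148]);print("stop",q,e)
for q in(q,np.array([.6285,.2718,.1484])):
    print("corner",R(q[2]).T@(p[:2]+R(p[2])@[.09,.05]-q[:2]),"dyaw",p[2]-q[2])
```

```text
board [0.54374335 0.20729901 0.14176024] 12.704635377609323
931
stop [0.62955578 0.27394065 0.16342797] 27.965940469085727
corner [-0.00444953 -0.00375354] dyaw -0.021667729408174324
corner [-0.00303194 -0.00185896] dyaw -0.006639755460738306
```

```bash
python3 -c "
from h import *;go((.4415,.1914,.06),.15)"
python3 -m pendant '[{"dr":[0,0,0],"translation":[0.003,-0.04,0.02],"claw":0},{"dr":[0,0,0],"translation":[0.006,-0.08,0.04],"claw":0},{"dr":[0,0,0],"translation":[0.01,-0.12,0.06],"claw":0},{"dr":[0,0,0],"translation":[0.013,-0.145,0.08],"claw":0},{"dr":[0,0,0],"translation":[0.013,-0.145,0.08],"claw":0}]' 20 >/dev/null
python3 -m pendant '[{"dr":[0,0,0],"translation":[0,0,0],"claw":0},{"dr":[0,0,0],"translation":[0,0,0],"claw":0}]'
python3 -c "
from h import *;go((.4415,.1914,.017),.15)"
```

```text
t 25.27 pos [0.4494 0.0478 0.1631] yaw 0.1469 tilt [ 0.004 -0.    -1.   ] F [ 0.04  0.8  -0.42] M [0.08 0.02 0.02] shift [ 0.0128 -0.1433  0.103 ] rz -0.18
t: 26.15
eef_pos: [0.4393, 0.195, 0.0823]
orientation: [0.0, 0.997, 0.076, 0.0]
wrist_force: [-0.3, -0.6, -0.9]
width: 0.0003
gripper_force: 0.0
t 26.15 pos [0.4393 0.195  0.0823] yaw 0.1514 tilt [ 0.001 -0.    -1.   ] F [-0.31 -0.61 -0.88] M [-0.02 -0.04  0.01] shift [0.0016 0.0039 0.0653] rz 0.08
```

```bash
p="python3 -m pendant"; c(){ python3 chk2.py 4; }
$p '[{"dr":[0,0,0],"translation":[0.001,0.004,0.025],"claw":0},{"dr":[0,0,0],"translation":[0.001,0.004,0.05],"claw":0},{"dr":[0,0,0],"translation":[0.001,0.004,0.064],"claw":0},{"dr":[0,0,0],"translation":[0.001,0.004,0.064],"claw":0},{"dr":[0,0,0],"translation":[0.001,0.004,0.064],"claw":0}]' >/dev/null && c &&
$p '[{"dr":[0,0,0],"translation":[0.001,0,0],"claw":0},{"dr":[0,0,0],"translation":[0.003,0,0],"claw":0},{"dr":[0,0,0],"translation":[0.005,0,0],"claw":0}]' >/dev/null && c &&
$p '[{"dr":[0,0,0],"translation":[0.0005,0,0],"claw":0},{"dr":[0,0,0],"translation":[0.001,0,0],"claw":0}]' >/dev/null && c &&
$p '[{"dr":[0,0,0],"translation":[0.0005,0,0],"claw":0},{"dr":[0,0,0],"translation":[0.001,0,0],"claw":0}]' >/dev/null && c &&
$p '[{"dr":[0,0,0],"translation":[0.0005,0,0],"claw":0},{"dr":[0,0,0],"translation":[0.001,0,0],"claw":0}]' >/dev/null && c &&
$p '[{"dr":[0,0,0],"translation":[0.0005,0,0],"claw":0},{"dr":[0,0,0],"translation":[0.001,0,0],"claw":0}]' >/dev/null && c &&
$p '[{"dr":[0,0,0],"translation":[0.0005,0,0],"claw":0},{"dr":[0,0,0],"translation":[0.001,0,0],"claw":0}]' >/dev/null && c &&
$p '[{"dr":[0,0,0],"translation":[0.0005,0,0],"claw":0},{"dr":[0,0,0],"translation":[0.001,0,0],"claw":0}]' >/dev/null && c
```

```text
t 26.77 pos [0.441  0.1921 0.0184] yaw 0.1526 Ftool [ 0.2  0.2 -0.1] Mz 0.01 grip 0.0
t 27.15 pos [0.4457 0.1929 0.018 ] yaw 0.1529 Ftool [ 0.4 -0.1  0.4] Mz -0.01 grip 0.0
t 27.4 pos [0.4463 0.193  0.0177] yaw 0.153 Ftool [-0.5 -0.4  0.6] Mz 0.07 grip 0.0
t 27.65 pos [0.4466 0.193  0.0176] yaw 0.153 Ftool [-2.4  0.1 -1.4] Mz 0.05 grip 1.3490959256887436
t 27.9 pos [0.4467 0.1929 0.0175] yaw 0.1532 Ftool [-6.5 -0.3 -5.5] Mz -0.07 grip 3.2255354372318834
```

```bash
p="python3 -m pendant"
$p '[{"dr":[0,0,0],"translation":[-0.006,0,0],"claw":0},{"dr":[0,0,0],"translation":[-0.006,0,-0.03],"claw":0},{"dr":[0,0,0],"translation":[-0.006,0.01,-0.06],"claw":0},{"dr":[0,0,0],"translation":[0.03,0.06,-0.06],"claw":0},{"dr":[0,0,0],"translation":[0.06,0.08,-0.06],"claw":0}]' >/dev/null
$p '[{"dr":[0,0,0],"translation":[0.03,0,0],"claw":0},{"dr":[0,0,0],"translation":[0.06,0,0],"claw":0},{"dr":[0,0,0],"translation":[0.085,0,0],"claw":0},{"dr":[0,0,0],"translation":[0.085,0,0],"claw":0},{"dr":[0,0,0],"translation":[0.085,0,0],"claw":0}]'
python3 -c "
from h import *;go((.606,.135,.006),.15)"
```

```text
t: 29.15
eef_pos: [0.6029, 0.1361, 0.0774]
orientation: [0.0, 0.997, 0.076, -0.0]
wrist_force: [-0.2, 0.1, 0.5]
width: 0.0004
gripper_force: 0.0
t 29.15 pos [0.6029 0.1361 0.0774] yaw 0.1529 tilt [-0.001 -0.    -1.   ] F [-0.21  0.06  0.5 ] M [0.02 0.02 0.04] shift [0.003  0.0015 0.0714] rz 0.17
```

```bash
p="python3 -m pendant"; c(){ python3 chk2.py 4; }
$p '[{"dr":[0,0,0],"translation":[0.001,0.005,0.025],"claw":0},{"dr":[0,0,0],"translation":[0.001,0.005,0.05],"claw":0},{"dr":[0,0,0],"translation":[0.001,0.005,0.065],"claw":0},{"dr":[0,0,0],"translation":[0.001,0.005,0.07],"claw":0},{"dr":[0,0,0],"translation":[0.001,0.005,0.07],"claw":0}]' >/dev/null && c &&
$p '[{"dr":[0,0,0],"translation":[0,-0.001,0],"claw":0},{"dr":[0,0,0],"translation":[0,-0.003,0],"claw":0},{"dr":[0,0,0],"translation":[0,-0.005,0],"claw":0}]' >/dev/null && c &&
$p '[{"dr":[0,0,0],"translation":[0,-0.001,0],"claw":0},{"dr":[0,0,0],"translation":[0,-0.0015,0],"claw":0},{"dr":[0,0,0],"translation":[0,-0.002,0],"claw":0}]' >/dev/null && c &&
$p '[{"dr":[0,0,0],"translation":[0,-0.001,0],"claw":0},{"dr":[0,0,0],"translation":[0,-0.0015,0],"claw":0},{"dr":[0,0,0],"translation":[0,-0.002,0],"claw":0}]' >/dev/null && c &&
$p '[{"dr":[0,0,0],"translation":[0,-0.0005,0],"claw":0},{"dr":[0,0,0],"translation":[0,-0.001,0],"claw":0}]' >/dev/null && c &&
$p '[{"dr":[0,0,0],"translation":[0,-0.0005,0],"claw":0},{"dr":[0,0,0],"translation":[0,-0.001,0],"claw":0}]' >/dev/null && c &&
$p '[{"dr":[0,0,0],"translation":[0,-0.0005,0],"claw":0},{"dr":[0,0,0],"translation":[0,-0.001,0],"claw":0}]' >/dev/null && c &&
$p '[{"dr":[0,0,0],"translation":[0,-0.0005,0],"claw":0},{"dr":[0,0,0],"translation":[0,-0.001,0],"claw":0}]' >/dev/null && c
```

```text
t 29.77 pos [0.6056 0.1317 0.008 ] yaw 0.1531 Ftool [ 0.5  0.8 -0.6] Mz 0.04 grip 0.0
t 30.15 pos [0.605  0.1368 0.0081] yaw 0.1531 Ftool [ 0.2 -0.4  0.9] Mz -0.03 grip 0.0
t 30.52 pos [0.6045 0.1384 0.0077] yaw 0.1529 Ftool [ 0.1 -0.5  0.1] Mz 0.0 grip 0.0
t 30.9 pos [0.6042 0.1404 0.0077] yaw 0.1528 Ftool [-0.5  0.2  0.1] Mz 0.02 grip 0.0
t 31.15 pos [0.604  0.1414 0.0077] yaw 0.1529 Ftool [-0.   0.7 -0.5] Mz -0.04 grip 0.0
t 31.4 pos [0.6039 0.1424 0.0077] yaw 0.153 Ftool [-0.   0.9 -0.4] Mz -0.04 grip 0.0
t 31.65 pos [0.6037 0.1434 0.0077] yaw 0.1529 Ftool [-0.   0.5  0.1] Mz -0.04 grip 0.0
t 31.9 pos [0.6036 0.1444 0.0077] yaw 0.1529 Ftool [ 0.7 -0.2 -0.5] Mz 0.01 grip 0.0
```

```bash
p="python3 -m pendant"; c(){ python3 chk2.py 4; }
for k in 1; do
$p '[{"dr":[0,0,0],"translation":[0,-0.0005,0],"claw":0},{"dr":[0,0,0],"translation":[0,-0.001,0],"claw":0}]' >/dev/null && c &&
$p '[{"dr":[0,0,0],"translation":[0,-0.0005,0],"claw":0},{"dr":[0,0,0],"translation":[0,-0.001,0],"claw":0}]' >/dev/null && c &&
$p '[{"dr":[0,0,0],"translation":[0,-0.0005,0],"claw":0},{"dr":[0,0,0],"translation":[0,-0.001,0],"claw":0}]' >/dev/null && c &&
$p '[{"dr":[0,0,0],"translation":[0,-0.0005,0],"claw":0},{"dr":[0,0,0],"translation":[0,-0.001,0],"claw":0}]' >/dev/null && c &&
$p '[{"dr":[0,0,0],"translation":[0,-0.0005,0],"claw":0},{"dr":[0,0,0],"translation":[0,-0.001,0],"claw":0}]' >/dev/null && c &&
$p '[{"dr":[0,0,0],"translation":[0,-0.0005,0],"claw":0},{"dr":[0,0,0],"translation":[0,-0.001,0],"claw":0}]' >/dev/null && c &&
$p '[{"dr":[0,0,0],"translation":[0,-0.0005,0],"claw":0},{"dr":[0,0,0],"translation":[0,-0.001,0],"claw":0}]' >/dev/null && c
done
```

```text
t 32.15 pos [0.6034 0.1454 0.0077] yaw 0.1529 Ftool [-0.1 -0.1 -0.4] Mz 0.04 grip 0.0
t 32.4 pos [0.6033 0.1463 0.0077] yaw 0.1529 Ftool [ 0.6  0.1 -0.8] Mz -0.01 grip 0.0
t 32.65 pos [0.6032 0.1473 0.0077] yaw 0.1529 Ftool [ 0.3 -0.2  0.5] Mz 0.0 grip 0.0
t 32.9 pos [0.603  0.1484 0.0077] yaw 0.1529 Ftool [-0.7 -0.1  1.2] Mz -0.02 grip 0.0
t 33.15 pos [0.6028 0.1493 0.0077] yaw 0.153 Ftool [ 0.3  0.1 -0.6] Mz -0.03 grip 0.0
t 33.4 pos [0.6027 0.1503 0.0077] yaw 0.1529 Ftool [-0.4 -0.7 -0.2] Mz -0.01 grip 0.0
t 33.65 pos [0.6025 0.1513 0.0077] yaw 0.1529 Ftool [-0.1  0.4 -0.8] Mz -0.03 grip 0.0
```

```bash
p="python3 -m pendant"; c(){ python3 chk2.py 4; }
$p '[{"dr":[0,0,0],"translation":[0,-0.001,0],"claw":0},{"dr":[0,0,0],"translation":[0,-0.002,0],"claw":0}]' >/dev/null && c &&
$p '[{"dr":[0,0,0],"translation":[0,-0.0005,0],"claw":0},{"dr":[0,0,0],"translation":[0,-0.001,0],"claw":0}]' >/dev/null && c &&
$p '[{"dr":[0,0,0],"translation":[0,-0.0005,0],"claw":0},{"dr":[0,0,0],"translation":[0,-0.001,0],"claw":0}]' >/dev/null && c &&
$p '[{"dr":[0,0,0],"translation":[0,-0.0005,0],"claw":0},{"dr":[0,0,0],"translation":[0,-0.001,0],"claw":0}]' >/dev/null && c &&
$p '[{"dr":[0,0,0],"translation":[0,-0.0005,0],"claw":0},{"dr":[0,0,0],"translation":[0,-0.001,0],"claw":0}]' >/dev/null && c &&
$p '[{"dr":[0,0,0],"translation":[0,-0.0005,0],"claw":0},{"dr":[0,0,0],"translation":[0,-0.001,0],"claw":0}]' >/dev/null && c &&
$p '[{"dr":[0,0,0],"translation":[0,-0.0005,0],"claw":0},{"dr":[0,0,0],"translation":[0,-0.001,0],"claw":0}]' >/dev/null && c &&
$p '[{"dr":[0,0,0],"translation":[0,-0.0005,0],"claw":0},{"dr":[0,0,0],"translation":[0,-0.001,0],"claw":0}]' >/dev/null && c
```

```text
t 33.9 pos [0.6022 0.1533 0.0077] yaw 0.1529 Ftool [ 0.4  0.8 -0.1] Mz 0.02 grip 0.3240405488759279
t 34.15 pos [0.6022 0.1535 0.0077] yaw 0.1525 Ftool [ 0.3  3.4 -0.7] Mz 0.03 grip 1.0162521712481976
t 34.4 pos [0.6022 0.1538 0.0077] yaw 0.152 Ftool [-0.2  5.6 -0.3] Mz 0.1 grip 2.3301533237099648
```

```bash
p="python3 -m pendant"
$p '[{"dr":[0,0,0],"translation":[0,0.006,0],"claw":0},{"dr":[0,0,0],"translation":[0,0.015,0],"claw":0},{"dr":[0,0,0],"translation":[0,0.015,-0.04],"claw":0},{"dr":[0,0,0],"translation":[-0.03,0.04,-0.1],"claw":0},{"dr":[0,0,0],"translation":[-0.08,0.08,-0.15],"claw":0}]'
$p '[{"dr":[0,0,0],"translation":[-0.05,0.04,-0.03],"claw":0},{"dr":[0,0,0],"translation":[-0.08,0.08,-0.04],"claw":0},{"dr":[0,0,0],"translation":[-0.08,0.12,-0.04],"claw":0},{"dr":[0,0,0],"translation":[-0.08,0.12,-0.04],"claw":0},{"dr":[0,0,0],"translation":[-0.08,0.12,-0.04],"claw":0}]'
python3 - <<'E'
from bfit import *
a=cams.camera("top");b=cams.camera("side")
cv2.imwrite("pics/c6.png",np.hstack([cv2.resize(a["color"][160:290,190:290,::-1],(400,520),interpolation=cv2.INTER_CUBIC),cv2.resize(b["color"][195:325,290:390,::-1],(400,520),interpolation=cv2.INTER_CUBIC)]))
rs=(195,190,65,95);m=mask(a,rs,(20,140,90),(35,255,255))|soft(a,rs)
E
```

```text
t: 35.02
eef_pos: [0.5498, 0.0799, 0.1422]
orientation: [-0.001, 0.997, 0.077, 0.001]
wrist_force: [0.3, 0.2, 0.0]
width: 0.0005
gripper_force: 0.0
t: 35.65
eef_pos: [0.4885, -0.0504, 0.1801]
orientation: [-0.0, 0.997, 0.077, 0.0]
wrist_force: [0.2, -0.7, -0.3]
width: 0.0006
gripper_force: 0.0
```

View pics/c6.png

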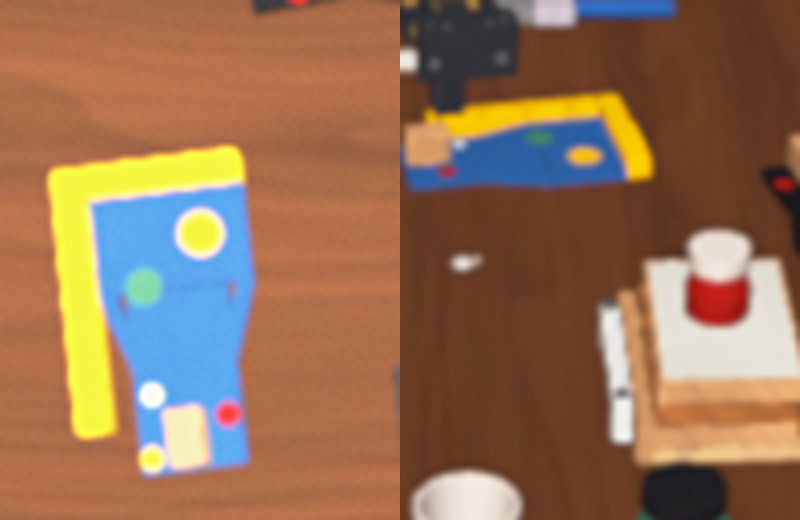

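The board lies flush against both fences, with its corner at about (92,204) in the crop. The stack and the jar stand upright on the rack. I'm handing the job in.

```bash
python3 -c "
from plant import env
print(env.sign_off())"
```

```text
the job is handed in; nothing more can be done
None
```

The blue board is drawn out of the rack and lies flush against both fences of the corner stop, with the three panels and the jar still standing in the rack. The job was handed in after about 36 s of robot time, and the sign-off call returned no verdict.

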